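# Wind the tubs in under the lid press

## Task

Take the bamboo stirrer off the press carriage and lay it flat on the wooden board. Then stand every lidded tub from the turntable upright on the carriage, inside its low rim, and wind the handwheel until the carriage is fully home against its stop under the press bridge. Only then stand the press lever straight up, the holding setting for these tubs, and leave the mug and the jug alone.

Things in the scene. Friction and masses are not known exactly. Their poses are not given: they have to be found in the camera images.
- press: grey bench lid press, fixed, base plate 300 x 350 x 10 mm. Origin at table height midway between the bridge columns (x = +-138 mm; bridge top 144 mm, press plate underside 90 mm, 82 mm with lever upright). Its y axis points the way the carriage travels in; loading place near y = -120 mm, handwheel at x = -100, y = 130, lever at x = 60, y = 130 mm
- tray_mid (a point): middle of the carriage's flat floor, 22 mm above the table; x along the carriage, y the way it travels in, z up. The carriage is an aluminium tray, inside 232 x 68 mm (x by y), with a rim 5 mm thick standing 8 mm above the floor
- carriage (a joint): travel of the carriage (m) from all the way out; 0.12 is home against the stop under the bridge. It moves only by the handwheel, 30 mm a turn
- wheel_hub (a point): centre of the handwheel (120 mm across, flat, vertical axis) 80 mm above the table. Clockwise seen from above winds the carriage in; four turns from fully out to home
- knob_grip (a point): middle of the upright crank knob on the handwheel, 104 mm above the table and 47 mm from the wheel's axis: black, 18 mm in diameter, 42 mm tall, free to spin in the hand
- press_lever (a joint): angle of the press lever (rad): 0 leans 0.7 rad from vertical towards the press's -x, 0.7 is straight up, 1.4 leans as far the other way; stays where it is left
- lever_ball (a point): centre of the black ball (26 mm across) at the end of the press lever, 85 mm from the pivot
- lever_pivot (a point): hinge of the press lever, 50 mm above the table; the hinge axis is the press's y axis
- stirrer: bamboo stirrer, a flat stick 300 (x) x 16 (y) x 8 (z) mm; origin at the middle of its underside. At the start it lies along the carriage on the two end rims, too long to pass the bridge columns
- board: wooden board 320 (x) x 100 (y) x 12 mm, fixed flat on the table; origin at the middle of its underside
- turntable: grey plastic turntable, a disc 270 mm across, top 30 mm above the table; origin on its axis at table height. The disc turns stiffly
- tub1: one of two to four like tubs, white with a flat lid snapped on, 47 mm in diameter, 50 mm tall; origin at the centre of the underside, z up; starts on the turntable (None when absent)
- tub2: one of two to four like tubs, white with a flat lid snapped on, 47 mm in diameter, 50 mm tall; origin at the centre of the underside, z up; starts on the turntable (None when absent)
- tub3: one of two to four like tubs, white with a flat lid snapped on, 47 mm in diameter, 50 mm tall; origin at the centre of the underside, z up; starts on the turntable (None when absent)
- tub4: one of two to four like tubs, white with a flat lid snapped on, 47 mm in diameter, 50 mm tall; origin at the centre of the underside, z up; starts on the turntable (None when absent)
- mug: white ceramic mug, 80 mm wide and 85 mm tall, on the table; origin at the centre of the underside; not part of the job
- jug: stainless steel jug, 110 mm wide and 150 mm tall, on the table; origin at the centre of the underside; not part of the job
Things that resemble listed ones, but are neither listed nor needed, are in the scene too. Leave any pink or yellow look-alike of the tub2 alone.

How it is judged:
On the way, in this order (a step that is already met when the one before it is completed fails the run):
1. the stirrer lies flat on the wooden board (x of stirrer in the frame of board between -0.12 and 0.12 m and y of stirrer in the frame of board between -0.05 and 0.05 m and z of stirrer in the frame of board between 0.007 and 0.025 m and angle between the z axis of stirrer and the z axis of board, either way round below 0.12 rad and contact force between the fingers and stirrer below 0.2 N), for 0.2 s.
2. every tub stands on the carriage, inside its rim (x of tub1 in the frame of tray_mid between -0.1 and 0.1 m and y of tub1 in the frame of tray_mid between -0.016 and 0.016 m and z of tub1 in the frame of tray_mid between -0.005 and 0.005 m and angle between each of tub1, tub2, tub3, tub4's own z axis and vertical below 0.1 rad and x of tub2 in the frame of tray_mid between -0.1 and 0.1 m and y of tub2 in the frame of tray_mid between -0.016 and 0.016 m and z of tub2 in the frame of tray_mid between -0.005 and 0.005 m and x of tub3 in the frame of tray_mid between -0.1 and 0.1 m and y of tub3 in the frame of tray_mid between -0.016 and 0.016 m and z of tub3 in the frame of tray_mid between -0.005 and 0.005 m and x of tub4 in the frame of tray_mid between -0.1 and 0.1 m and y of tub4 in the frame of tray_mid between -0.016 and 0.016 m and z of tub4 in the frame of tray_mid between -0.005 and 0.005 m), for 0.2 s.
3. the carriage, with the tubs, is home against its stop (all of step 2 and value of joint carriage above 0.1165 m), for 0.2 s.
4. the press lever is upright with the carriage home (value of joint carriage above 0.1165 m and value of joint press_lever between 0.58 and 0.82 rad), for 0.2 s.
At the end, for the whole second after the job is handed in: stirrer flat on the board (its middle over the board, within 120 mm of the board's middle lengthways and 50 mm across); every tub upright (0.1 rad) on the carriage floor inside the rim; carriage within 3.5 mm of its stop; press lever within 0.12 rad of upright; all at rest and released (all of step 1 and all of step 2 and all of step 4 and linear speed of each of tub1, tub2, tub3, tub4, stirrer below 0.02 m/s); the robot touches nothing.
It fails at once if the mug or the jug is knocked or tipped (distance of any of mug, jug from where it was at the start of the episode above 0.03 m or angle between any of mug, jug's own z axis and vertical above 0.3 rad).
Of tub1, tub2, tub3, tub4 only 2 to 4 are there at a start; the rules pass over those that are not, and their reading is None.
At some moment in a run one of stirrer, tub1, tub2, tub3, tub4 may be knocked a few centimetres aside while the robot is not near it.
It also fails if it takes over 210 s, if anything falls off the work surface, if the arm or the gripper's body presses on something with over 40 N, if the wrist force passes 120 N, or if a joint passes its speed limit or range.

## Robot

A 6-joint arm with a two-finger parallel gripper is mounted at the origin on the work surface. World frame = base frame: x ahead of the robot, y to its left, z up, the work surface at z = 0. Lengths are in m, angles in rad, forces in N, time in s.
With the tool pointing down it reaches from about 0.275 to 0.875 m from the base axis. Payload 12.5 kg.
Tool frame: the origin (TCP) lies at the very end of the fingers, on their centre line; the grasp point (between the pads) lies 19 mm behind it; z points along the fingers, x is the direction in which the jaws open and shut, and the axes are right-handed (so a half turn about z gives the same grasp; the last joint's range is limited). The gripper opens to 85 mm and grips with 20 to 120 N. Pads are 22 mm wide; open, the fingers measure 114 mm over their backs; the gripper's body (76 mm by 85 mm) begins 54 mm behind the grasp point. The pads swing forward as they close: fully open they stand 13 mm farther back than shut.
Start: joints at [-1.198, 0.351, 1.652, -0, 1.139, -0.085], TCP at [0.243, -0.493, 0.231] pointing down, gripper open.
Joint ranges: [-2.75, 2.75], [-0.79, 2.1], [0.01, 2.65], [-1.57, 4.71], [0.07, 3.14], [-2.87, 2.87]. Speed limits (rad/s): [2.22, 2.22, 2.79, 3.14, 3.14, 3.14].

## Interface

Orientations are given as a unit quaternion [x, y, z, w].
In Python, from plant import sensors, imaging, arm, spotter gives the robot as it stands.
- The arm moves only by the tool drive_tool, never from a script. Its arguments are lists of equal length, an entry for each row: "dp": the shift along the tool's x, y, z in m, a list of three; "turn": the turn, a rotation vector about the tool's x, y, z in rad, a list of three; "jaw": the closure, from 0 (fully open) to 1 (shut). In form: {"dp": [[tx, ty, tz], ...], "turn": [[ax, ay, az], ...], "jaw": [jaw, ...]}. A call has 1 to 8 rows; each row is the pose to reach, as a shift and turn from the pose measured when the call began, along the tool's axes at that moment; what a row does not reach only later rows make up. A row lasts 1/12 s, in which the tool goes at most 41.7 mm and 7.16 degrees, less where a joint would pass 70% of its speed; a pose out of reach is approached as far as the arm can. A call with a gripper value outside its range is refused whole. The fingers move at their own pace and stop on an object; the grip force is fixed at half the most. Time passes only in rows, so rows that repeat a pose let the fingers close. It gives the time, the measured TCP pose, the force and the opening at its end, in the units of the state.
- sensors.get_state(): the state, without advancing time (a new reading comes with each control period).
- imaging.get_image(name): name is "scene" or "side" or "wrist"; returns the picture (384x512x3 uint8, blue, green, red); there is no depth.
- imaging.camera_info(name): a dict with "fov_y" (degrees; the focal length in pixels is half the picture's height over the tangent of half this angle, whatever the lens; pixels are square), "cx", "cy" (the principal point, pixels), "k1" (the pictures are not rectified: a ray, as slopes to the right and down, at radius r is drawn at 1 + k1 r^2 times it, then the intrinsics apply), "R" (3x3) and "t" (3): a world point X has camera coordinates R X + t; the wrist camera has in their place "mount" (4x4, takes a point from camera to tool coordinates, whose origin is the TCP and whose axes are the tool frame's). Camera axes: x right, y down, z forward; pixel columns grow to the right and rows downward; lengths in m; the calibration is good to about 2 mm. A picture is of the moment at which its call begins: read the wrist's pose just before it. camera_info takes no time and is no camera call.
- arm.sign_off(): hands the job in, once; it reports no verdict.
Trained networks look in the newest picture that a camera, given by its name, has taken for a name from the list of things; names that differ only in an ending like _2 or _b are one class to them, and where a whole thing is asked for, a point or a joint stands for the part that bears it (a point fixed in the world has none). Each returns a list of dicts, best first, with "p" (0 to 1); they miss things now and then, are a little off and sometimes report something else, mostly with a low value. They report only what shows in the picture. A call takes as long as a camera call. They do not tell look-alikes from the thing itself.
- spotter.cut_out(camera, name): "pixels" (384x512 bool, what is visible of it) and "point" ([column, row] in pixels, amid what is visible of it).
The state is a dict: "time": time; "qpos": joint angles; "dq": joint speeds; "effort": joint torques, N m; "tool_pos": TCP position; "tool_rot": TCP orientation; "wrist_force": force on the tool from outside, world axes, zero at the start; "moment": the same for the moment, N m; "grip_width": finger opening in m.
Only numpy, scipy, OpenCV 4.12 (cv2) and the standard library are available. Lean on these libraries where they do the work, as an engineer would, in place of code of your own. Each camera call takes 0.05 s, during which the arm holds its last target.

## Working session

There is one attempt and no reset: what is moved stays moved. The work goes in short steps, Python scripts to look and compute and a tool call to move; the robot and the scene stay as the last step left them, time stands still between calls to the robot, and variables do not carry over. Pictures are saved under pics/ and viewed, and the job is handed in when it is done.

Besides the shell and the picture viewer there is one more tool, called after ">>>" as name(argument=value, ...) on one line, values as JSON. drive_tool: Moves the arm, as the interface text tells. Its arguments: {"type":"object","properties":{"dp":{"type":"array"},"turn":{"type":"array"},"jaw":{"type":"array"}},"required":["dp","turn","jaw"]}

```bash
ls; mkdir -p pics; python3 - <<'E'
from plant import sensors, imaging, arm, spotter
import cv2
s=sensors.get_state(); print(s)
for n in ["scene","side","wrist"]:
    im=imaging.get_image(n); cv2.imwrite(f"pics/{n}0.png",im)
    print(n,imaging.camera_info(n))
E
```

```text
pics
{'time': 0.0, 'qpos': array([-1.19759394e+00,  3.51251127e-01,  1.65241968e+00, -8.66106287e-06,
        1.13907520e+00, -8.45998652e-02]), 'dq': array([-1.37729449e-03,  8.09361569e-05,  1.71262970e-03,  2.49838333e-03,
        1.06633497e-03,  1.00097998e-03]), 'effort': array([-1.00427762e-03, -5.06106913e+01, -2.91407812e+01, -9.04842409e-05,
        4.57974267e-03, -1.85691965e-05]), 'tool_pos': array([ 0.24299084, -0.49305241,  0.23075194]), 'tool_rot': array([ 8.49111450e-01, -5.28213415e-01, -4.64523904e-04, -3.41744699e-04]), 'wrist_force': array([-0.26291973, -0.15487977,  0.84126964]), 'moment': array([-0.03259496,  0.01269455,  0.03478952]), 'grip_width': 0.08522771700931425}
scene {'fov_y': 46.75979654764629, 'cx': 252.951079889446, 'cy': 192.7231094788383, 'k1': -0.1704859132602182, 'R': array([[ 3.75478589e-01,  9.26830806e-01,  6.97694046e-04],
       [ 7.87168011e-01, -3.18500699e-01, -5.28132396e-01],
       [-4.89267158e-01,  1.98851609e-01, -8.49161754e-01]]), 't': array([-0.1611995 , -0.42422665,  1.52077248])}
side {'fov_y': 53.509237008577514, 'cx': 262.4206245961759, 'cy': 192.33315381611726, 'k1': -0.02726349514399011, 'R': array([[-0.96707613, -0.25439284,  0.00693055],
       [-0.17429036,  0.64223052, -0.7464334 ],
       [ 0.1854363 , -0.72306586, -0.66542403]]), 't': array([0.51812739, 0.18068348, 1.07991266])}
wrist {'fov_y': 68.09048462062175, 'cx': 258.15782172895626, 'cy': 191.47009759293272, 'k1': 0.013094277737843076, 'mount': array([[ 9.99999132e-01, -7.69242972e-04,  1.06999968e-03,
        -6.01318776e-04],
       [ 4.47382618e-04,  9.61897036e-01,  2.73411581e-01,
        -6.92926805e-02],
       [-1.23954946e-03, -2.73410865e-01,  9.61896544e-01,
        -1.43202891e-01],
       [ 0.00000000e+00,  0.00000000e+00,  0.00000000e+00,
         1.00000000e+00]])}
```

View pics/scene0.png

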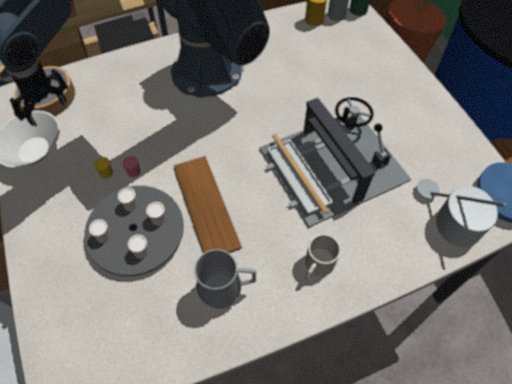

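View pics/side0.png

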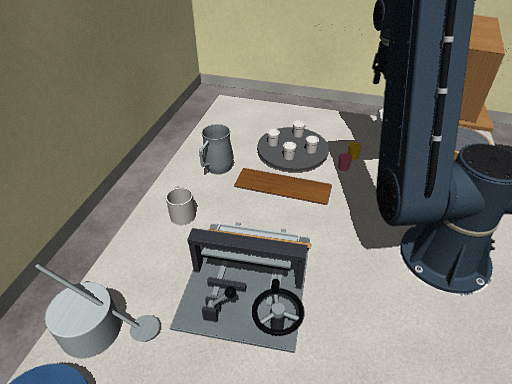

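View pics/wrist0.png

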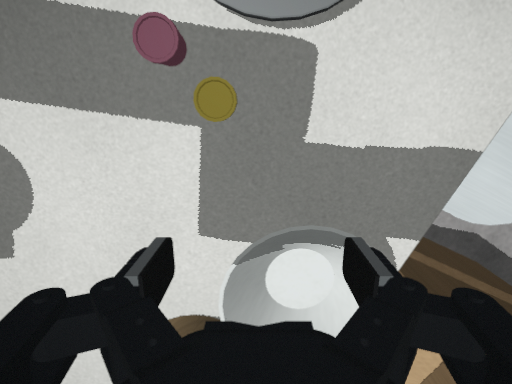

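```bash
cat > h.py <<'E'
import numpy as np, cv2
from scipy.spatial.transform import Rotation as Rot
from scipy.optimize import least_squares
from plant import sensors, imaging, arm, spotter
def info(n, st=None):
    c=imaging.camera_info(n); f=192/np.tan(np.radians(c['fov_y']/2))
    if n=='wrist':
        T=np.eye(4);T[:3,:3]=Rot.from_quat(st['tool_rot']).as_matrix();T[:3,3]=st['tool_pos']
        M=np.linalg.inv(T@np.array(c['mount'])); R,t=M[:3,:3],M[:3,3]
    else: R,t=np.array(c['R']),np.array(c['t'])
    return dict(f=f,cx=c['cx'],cy=c['cy'],k=c['k1'],R=R,t=t)
def proj(c,X):
    X=np.atleast_2d(X);p=X@c['R'].T+c['t'];s=p[:,:2]/p[:,2:];r2=(s**2).sum(1,keepdims=True)
    return s*(1+c['k']*r2)*c['f']+[c['cx'],c['cy']]
def ray(c,uv):
    K=np.array([[c['f'],0,c['cx']],[0,c['f'],c['cy']],[0,0,1.]])
    # k1 only
    s=cv2.undistortPoints(np.array([[uv]],float),K,np.array([c['k'],0,0,0.]))[0,0]
    for _ in range(20):
        d=np.array([(uv[0]-c['cx'])/c['f'],(uv[1]-c['cy'])/c['f']]); s=d/(1+c['k']*(s@s))
    o=-c['R'].T@c['t'];return o,c['R'].T@np.array([s[0],s[1],1.])
def onz(c,uv,z):
    o,d=ray(c,uv);return o+d*(z-o[2])/d[2]
def tri(obs):
    A=np.zeros((3,3));b=np.zeros(3)
    for c,uv in obs:
        o,d=ray(c,uv);d=d/np.linalg.norm(d);P=np.eye(3)-np.outer(d,d);A+=P;b+=P@o
    X=np.linalg.solve(A,b);return X,[np.linalg.norm(proj(c,X)[0]-uv) for c,uv in obs]
def snap(n,name=None):
    st=sensors.get_state();im=imaging.get_image(n)
    if name: cv2.imwrite(f'pics/{name}.png',im)
    return info(n,st),im
def plan(pos,yaw=None,tilt=None):
    """tool-down target pos, yaw = world angle of tool x; prints dp,turn"""
    st=sensors.get_state();R0=Rot.from_quat(st['tool_rot']);M=R0.as_matrix()
    cur=np.arctan2(M[1,0],M[0,0])
    if yaw is None: yaw=cur
    x=np.array([np.cos(yaw),np.sin(yaw),0]);
    z=np.array([0,0,-1.]);T=np.column_stack([x,np.cross(z,x),z])
    dp=M.T@(np.array(pos)-st['tool_pos']);tv=Rot.from_matrix(M.T@T).as_rotvec()
    print('t %.2f cur'%st['time'],st['tool_pos'].round(4),'yaw %.3f'%cur,'q',st['qpos'].round(2),'w %.4f'%st['grip_width'],'F',st['wrist_force'].round(1))
    print('dp',dp.round(4).tolist(),'turn',tv.round(3).tolist(),'rows>=',int(np.ceil(max(np.linalg.norm(dp)/.0417,np.degrees(np.linalg.norm(tv))/7.16))))
E
python3 - <<'E'
from h import *
for n in ['scene','side']:
    snap(n)
    for k in ['tub1','stirrer','board','turntable','wheel_hub','knob_grip','lever_ball','lever_pivot','tray_mid','press','mug','jug']:
        r=spotter.cut_out(n,k)
        print(n,k,[(round(d['p'],2),np.round(d['point']).tolist(),int(d['pixels'].sum()),[int(v) for v in cv2.boundingRect(d['pixels'].astype(np.uint8))]) for d in r])
E
```

```text
scene tub1 [(0.89, [155.0, 212.0], 344, [146, 202, 20, 24]), (0.87, [128.0, 200.0], 356, [118, 188, 20, 24]), (0.61, [135.0, 244.0], 348, [128, 235, 21, 22]), (0.57, [102.0, 231.0], 369, [89, 220, 22, 23]), (0.54, [104.0, 167.0], 302, [94, 157, 19, 22])]
scene stirrer [(0.85, [299.0, 172.0], 579, [273, 134, 56, 80])]
scene board [(0.58, [204.0, 207.0], 3503, [174, 156, 67, 96])]
scene turntable [(0.91, [135.0, 234.0], 5502, [84, 185, 100, 92]), (0.58, [381.0, 137.0], 205, [373, 123, 13, 34])]
scene wheel_hub [(0.61, [353.0, 109.0], 549, [335, 97, 38, 30]), (0.22, [298.0, 175.0], 1867, [267, 139, 66, 76])]
scene knob_grip [(0.46, [345.0, 112.0], 73, [342, 107, 8, 13])]
scene lever_ball [(0.69, [378.0, 141.0], 204, [373, 123, 14, 36])]
scene lever_pivot [(0.88, [333.0, 164.0], 10531, [260, 98, 150, 129])]
scene tray_mid [(0.94, [296.0, 175.0], 1656, [267, 140, 65, 73])]
scene press [(0.71, [331.0, 159.0], 10847, [260, 97, 152, 130]), (0.3, [134.0, 234.0], 5578, [84, 185, 100, 92])]
scene mug [(0.8, [324.0, 257.0], 1236, [305, 234, 36, 46])]
scene jug [(0.82, [221.0, 280.0], 2389, [194,
[... 626 characters left out ...]
, 57])]
side board [(0.58, [283.0, 186.0], 1961, [235, 168, 97, 37])]
side turntable [(0.79, [294.0, 150.0], 1799, [257, 127, 72, 44])]
side wheel_hub [(0.81, [279.0, 311.0], 1077, [253, 280, 51, 56]), (0.35, [312.0, 143.0], 201, [306, 136, 13, 18])]
side knob_grip [(0.54, [276.0, 285.0], 111, [272, 279, 8, 16]), (0.38, [282.0, 241.0], 51, [252, 235, 58, 12])]
side lever_ball []
side lever_pivot [(0.94, [245.0, 285.0], 13503, [171, 224, 139, 128])]
side tray_mid [(0.93, [260.0, 231.0], 617, [217, 223, 83, 58])]
side press [(0.73, [242.0, 287.0], 13551, [170, 223, 140, 129])]
side mug [(0.68, [182.0, 206.0], 954, [166, 186, 30, 40])]
side jug [(0.92, [214.0, 151.0], 1363, [200, 124, 34, 50])]
```

```bash
python3 - <<'E'
from h import *
a=cv2.imread('pics/scene0.png')[85:235,250:420];cv2.imwrite('pics/c1.png',cv2.resize(a,None,fx=4.5,fy=4,interpolation=cv2.INTER_CUBIC)) 
b=cv2.imread('pics/side0.png')[215:360,165:320];cv2.imwrite('pics/c2.png',cv2.resize(b,None,fx=4,fy=4,interpolation=cv2.INTER_CUBIC)) 
E
```

```text
(no output)
```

View pics/c1.png

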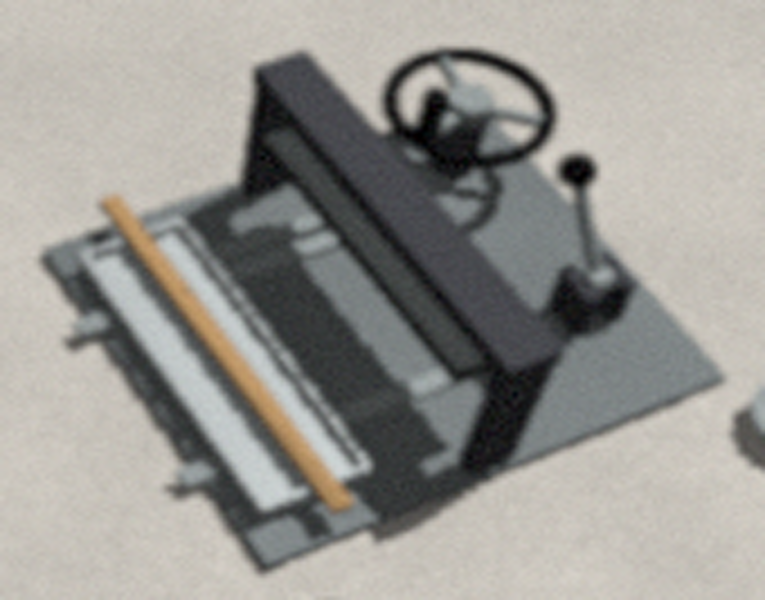

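View pics/c2.png

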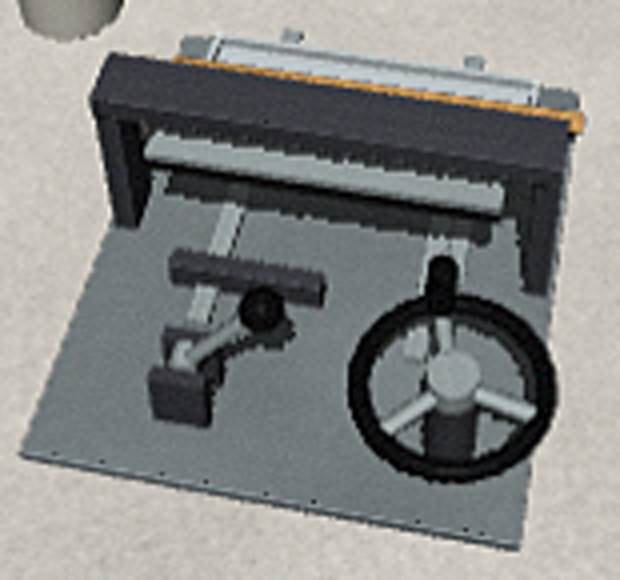

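```bash
cat > fit.py <<'E'
from h import *
S=info('scene');D=info('side')
obs=[(S,(306.9,102.5),(-1,-2)),]
P=[]
def model(p):
    x,y,th,yb,bx,zs=p
    return x,y,th
pts=[(S,(306.9,102.5),'B',-1,-1),(S,(317.8,98.2),'B',-1,1),(S,(374.4,172.5),'B',1,1),(S,(362.2,176.2),'B',1,-1),
(D,(188,240),'B',1,1),(D,(193,228.7),'B',1,-1),(D,(310.5,245.5),'B',-1,-1),(D,(306,258.7),'B',-1,1),
(S,(259.3,149.2),'P',-1,-1),(S,(308.4,227),'P',1,-1),(S,(410.4,179.5),'P',1,1),(D,(170.5,328.7),'P',1,1),(D,(294.5,351.7),'P',-1,1),
(S,(354.4,109),'H',0,0),(D,(279,308),'H',0,0)]
def loc(kind,a,b,p):
    if kind=='B': return [a*p[3],b*p[4],.144]
    if kind=='P': return [a*.15,b*.175,.005]
    return [-.1,.13,.085]
def w(p,l):
    c,s=np.cos(p[2]),np.sin(p[2]);l=np.array(l);return np.array([p[0]+c*l[0]-s*l[1],p[1]+s*l[0]+c*l[1],l[2]])
f=lambda p:np.concatenate([proj(c,w(p,loc(k,a,b,p)))[0]-uv for c,uv,k,a,b in pts])
# init from rays
A=onz(S,(259.3,149.2),.005);B=onz(S,(308.4,227),.005);C=onz(S,(410.4,179.5),.005)
print(A,B,C,np.linalg.norm(A-B),np.linalg.norm(B-C))
th=np.arctan2(*(B-A)[1::-1]);m=(A+C)/2
r=least_squares(f,[m[0],m[1],th,.145,.015],loss='soft_l1')
print(r.x.round(4));print(f(r.x).reshape(-1,2).round(1).tolist())
np.save('press.npy',r.x[:3])
for u in [((379.,127.),(230.5,292.)),((345.5,110),(275.7,282))]:
    X,e=tri([(S,np.array(u[0])),(D,np.array(u[1]))]);c,s=np.cos(r.x[2]),np.sin(r.x[2]);d=X-[r.x[0],r.x[1],0]
    print(X.round(4),np.round(e,1),'press frame',(c*d[0]+s*d[1]).round(4),(-s*d[0]+c*d[1]).round(4))
# stirrer ends (top z?), tubs
for u in [((250+112/4.5,85+203/4),(165+580/4,215+122/4))]:
    print('stir end',tri([(S,np.array(u[0])),(D,np.array(u[1]))]))
for e in [(250+112/4.5,85+203/4),(250+343/4.5,85+500/4)]: print('stir z38',onz(S,e,.038))
# board
for e in [(174,162),(207,156.5),(241,245),(203,253)]: print('board',onz(S,e,.012))
E
python3 fit.py
```

```text
[0.39075575 0.03620647 0.005     ] [0.68342058 0.0584644  0.005     ] [0.65751369 0.40680531 0.005     ] 0.2935099895211191 0.34930295616460694
[0.5193 0.2169 0.0738 0.1442 0.0191]
[[0.1, -2.2], [0.7, -2.1], [1.7, -2.3], [1.7, -0.6], [-0.8, -0.1], [-0.8, -0.1], [-3.8, -0.3], [-0.8, -1.1], [-2.5, -1.5], [-1.9, 0.1], [-1.5, 0.1], [0.6, -2.3], [1.3, -2.6], [0.6, -0.8], [-0.6, 1.5]]
[0.5212 0.3456 0.119 ] [0.7 0.9] press frame 0.0113 0.1282
[0.4288 0.2898 0.1154] [0. 0.] press frame -0.0849 0.0794
stir end (array([0.37694436, 0.09020294, 0.03092108]), [np.float64(0.8262329644786833), np.float64(0.8868881722371253)])
stir z38 [0.38475751 0.08848897 0.038     ]
stir z38 [0.66950751 0.11441866 0.038     ]
board [ 0.34454303 -0.21639324  0.012     ]
board [ 0.36251835 -0.11956339  0.012     ]
board [ 0.66782727 -0.13033805  0.012     ]
board [ 0.65243672 -0.23016943  0.012     ]
```

```bash
python3 - <<'E'
from h import *
S=info('scene')
D=info('side')
# lid-top centres (approx) in scene, lid z=.08 on turntable
for u,v in zip([(127,194),(156,208.5),(97.5,227.5),(137,242)],[(312.5,139.5),(290,146),(299.5,124),(273.5,132)]):
    print(u,onz(S,u,.08).round(4),[ (x[0].round(4),np.round(x[1],1)) for x in [tri([(S,np.array(u)),(D,np.array(v))])]])
print('tt',onz(S,(134,228),.03), 'axis',onz(S,(133,227),.03))
print('jug',onz(S,(217,298),.0),'mug',onz(S,(322,268),.0))
plan([.527,.1015,.18],-1.49)
a=cv2.imread('pics/scene0.png')[145:285,75:255];cv2.imwrite('pics/c3.png',cv2.resize(a,None,fx=4,fy=4,interpolation=cv2.INTER_CUBIC)) 
E
```

```text
(127, 194) [ 0.4481 -0.3678  0.08  ] [(array([ 0.4459, -0.3682,  0.0772]), array([0.1, 0.1]))]
(156, 208.5) [ 0.5201 -0.307   0.08  ] [(array([ 0.5169, -0.3074,  0.076 ]), array([0.3, 0.2]))]
(97.5, 227.5) [ 0.5177 -0.4639  0.08  ] [(array([ 0.5122, -0.4656,  0.0731]), array([0.4, 0.3]))]
(137, 242) [ 0.5951 -0.3777  0.08  ] [(array([ 0.5936, -0.3781,  0.0778]), array([0.1, 0.1]))]
tt [ 0.52454519 -0.3794117   0.03      ] axis [ 0.52062058 -0.381203    0.03      ]
jug [ 0.77607102 -0.23707773  0.        ] mug [0.80253839 0.04118326 0.        ]
t 1.45 cur [ 0.2431 -0.4933  0.2313] yaw -1.113 q [-1.2   0.35  1.65 -0.    1.14 -0.08] w 0.0855 F [ 1.1 -0.1 -0.1]
dp [-0.4081, -0.5176, 0.0513] turn [0.0, 0.0, 0.377] rows>= 16
```

View pics/c3.png

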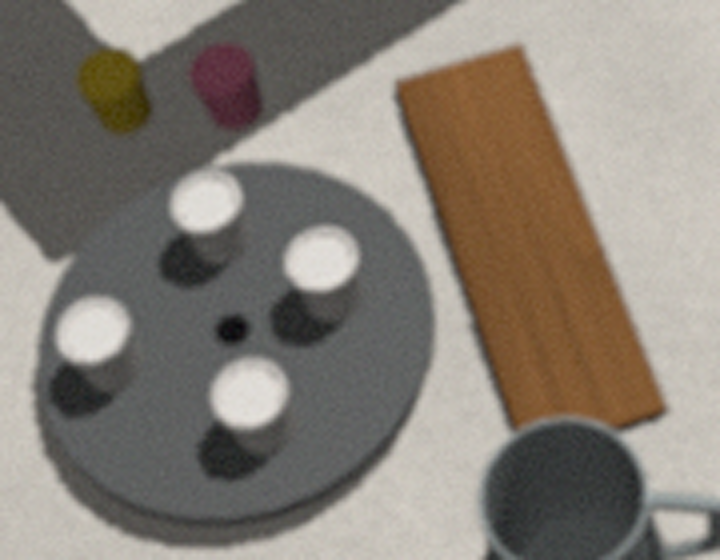

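>>> drive_tool(dp=[[-0.4, -0.51, 0.01], [-0.4, -0.51, 0.01], [-0.4, -0.51, 0.01], [-0.4, -0.51, 0.01], [-0.4, -0.51, 0.01], [-0.4, -0.51, 0.01], [-0.4, -0.51, 0.01], [-0.4, -0.51, 0.01]], turn=[[0, 0, 0.1], [0, 0, 0.2], [0, 0, 0.3], [0, 0, 0.377], [0, 0, 0.377], [0, 0, 0.377], [0, 0, 0.377], [0, 0, 0.377]], jaw=[0, 0, 0, 0, 0, 0, 0, 0])

```text
time: 2.12
tool_pos: [0.3879, -0.1911, 0.2264]
tool_rot: [0.735, -0.678, 0.0, -0.0]
wrist_force: [1.1, -1.6, 0.2]
grip_width: 0.0852
```

```bash
python3 - <<'E'
from h import *
plan([.527,.1015,.22],-1.49)
E
```

```text
t 2.12 cur [ 0.3879 -0.1911  0.2264] yaw -1.490 q [-0.57  0.14  1.94 -0.    1.06  0.92] w 0.0852 F [ 1.1 -1.6  0.2]
dp [-0.2804, -0.1622, 0.0064] turn [-0.001, -0.0, -0.0] rows>= 8
```

>>> drive_tool(dp=[[-0.28, -0.162, 0.006], [-0.28, -0.162, 0.006], [-0.28, -0.162, 0.006], [-0.28, -0.162, 0.006], [-0.28, -0.162, 0.006], [-0.28, -0.162, 0.006], [-0.28, -0.162, 0.006], [-0.28, -0.162, 0.006]], turn=[[0, 0, 0], [0, 0, 0], [0, 0, 0], [0, 0, 0], [0, 0, 0], [0, 0, 0], [0, 0, 0], [0, 0, 0]], jaw=[0, 0, 0, 0, 0, 0, 0.4, 0.4])

```text
time: 2.78
tool_pos: [0.5276, 0.1039, 0.2204]
tool_rot: [0.735, -0.678, 0.0, -0.0]
wrist_force: [-0.1, -1.5, -0.3]
grip_width: 0.0639
```

```bash
python3 - <<'E'
from h import *
c,im=snap('wrist','w1')
plan([.527,.1015,.12],-1.49)
print(proj(c,[[.385,.0885,.038],[.67,.1144,.038],[.527,.1015,.038]]))
E
```

```text
t 2.83 cur [0.5292 0.1074 0.2203] yaw -1.488 q [0.11 0.34 1.69 0.   1.1  1.6 ] w 0.0565 F [-3.2  2.3 -1.4]
dp [0.0058, 0.0029, 0.1003] turn [-0.002, 0.001, 0.002] rows>= 3
[[261.18442823 280.19254613]
 [259.3100499   36.20098901]
 [260.27490314 173.09672212]]
```

View pics/w1.png

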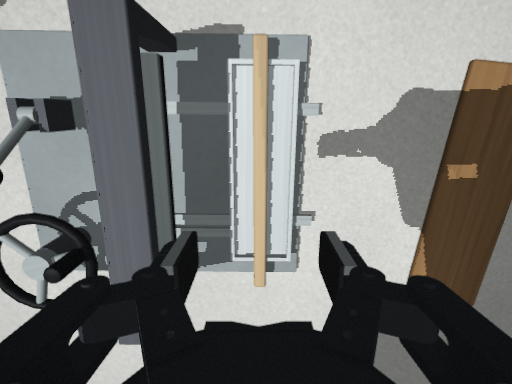

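```bash
python3 - <<'E'
from h import *
c,im=snap('wrist','w2')
hsv=cv2.cvtColor(im,cv2.COLOR_BGR2HSV)
m=((hsv[...,0]>8)&(hsv[...,0]<25)&(hsv[...,1]>80)&(hsv[...,2]>120)).astype(np.uint8);m[:,:230]=0;m[:,300:]=0
n,l,s,ce=cv2.connectedComponentsWithStats(m);i=1+np.argmax(s[1:,4])
ys,xs=np.nonzero(l==i)
r=cv2.minAreaRect(np.column_stack([xs,ys]).astype(np.float32));print(r)
vx,vy,x0,y0=cv2.fitLine(np.column_stack([xs,ys]).astype(np.float32),cv2.DIST_L2,0,.01,.01).ravel()
e=[]
for y in (ys.min(),ys.max()): 
    u=(x0+vx/vy*(y-y0),y);P=onz(c,u,.038);e.append(P);print(u,P.round(4))
e=np.array(e);print('mid',e.mean(0),'len',np.linalg.norm(e[0]-e[1]),'yaw',np.arctan2(*(e[0]-e[1])[1::-1]))
cv2.imwrite('pics/w2c.png',cv2.resize(im[20:300,215:330],None,fx=4,fy=2.1,interpolation=cv2.INTER_CUBIC))
plan([.527,.1015,.12],-1.49)
E
```

```text
((268.11029052734375, 130.99339294433594), (2.9317822456359863, 186.02413940429688), 0.9710219502449036)
(np.float64(269.8627617987318), np.int64(38)) [0.6711 0.1074 0.038 ]
(np.float64(267.5798193043543), np.int64(224)) [0.466  0.0909 0.038 ]
mid [0.56851424 0.09918809 0.038     ] len 0.2057877245896248 yaw 0.08022637318461806
t 2.88 cur [0.528  0.1048 0.2201] yaw -1.486 q [0.11 0.34 1.7  0.   1.1  1.6 ] w 0.0513 F [-0.9 -1.1 -0.2]
dp [0.0032, 0.0014, 0.1001] turn [-0.001, 0.0, 0.004] rows>= 3
```

View pics/w2c.png

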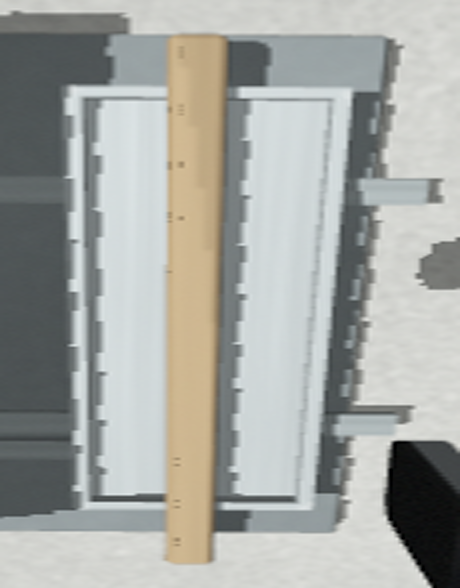

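```bash
python3 - <<'E'
from h import *
st=sensors.get_state()
c=info('wrist',dict(tool_pos=np.array([.528,.1048,.2201]),tool_rot=st['tool_rot']))
a=onz(c,(264.5,37),.038);b=onz(c,(262.3,287.6),.038)
print(a,b,'mid',(a+b)/2,np.linalg.norm(a-b),np.arctan2(*(a-b)[1::-1]))
q=[onz(c,u,.030) for u in [(231.5,61.9),(303,61.9),(293,261.9),(235.5,261.4)]]
q=np.array(q);print(q.round(4),q.mean(0),np.linalg.norm(q[0]-q[3]),np.linalg.norm(q[0]-q[1]))
print('yaw',np.arctan2(*(q[0]-q[3])[1::-1]),np.arctan2(*(q[1]-q[2])[1::-1]))
p=np.load('press.npy');print('press tray pred',p[:2]+.12*np.array([np.sin(p[2]),-np.cos(p[2])]))
# stirrer height from scene + wrist
S=info('scene');print(tri([(S,np.array((250+112/4.5,85+203/4))),(c,np.array((262.3,287.6)))]),tri([(S,np.array((250+343/4.5,85+500/4))),(c,np.array((264.5,37.)))]))
plan([.527,.1,.1],-1.49)
E
```

```text
[0.67006268 0.11044077 0.038     ] [0.37480883 0.08669426 0.038     ] mid [0.52243575 0.09856752 0.038     ] 0.29620724614569693 0.0802546684780977
[[0.645  0.1437 0.03  ]
 [0.6514 0.0669 0.03  ]
 [0.4111 0.0494 0.03  ]
 [0.4056 0.1245 0.03  ]] [0.52826849 0.09612672 0.03      ] 0.24013476402561468 0.07702734646156406
yaw 0.08000470942784771 0.0727741478240798
press tray pred [0.5281909  0.09718553]
(array([0.38244139, 0.08755182, 0.04184469]), [np.float64(1.4017329617502905), np.float64(3.4059629021173516)]) (array([0.67019487, 0.11180237, 0.04105176]), [np.float64(0.5919735612745682), np.float64(1.6183275229211613)])
t 2.88 cur [0.528  0.1048 0.2201] yaw -1.486 q [0.11 0.34 1.7  0.   1.1  1.6 ] w 0.0513 F [-0.9 -1.1 -0.2]
dp [0.0047, 0.0016, 0.1201] turn [-0.001, 0.0, 0.004] rows>= 3
```

>>> drive_tool(dp=[[0.005, 0.004, 0.04], [0.005, 0.005, 0.08], [0.005, 0.005, 0.12], [0.005, 0.005, 0.16], [0.005, 0.005, 0.18], [0.005, 0.005, 0.193], [0.005, 0.005, 0.193], [0.005, 0.005, 0.193]], turn=[[0, 0, 0], [0, 0, 0], [0, 0, 0], [0, 0, 0], [0, 0, 0], [0, 0, 0], [0, 0, 0], [0, 0, 0]], jaw=[0.4, 0.4, 0.4, 0.4, 0.4, 0.4, 0.4, 0.4])

```text
time: 3.55
tool_pos: [0.5235, 0.099, 0.027]
tool_rot: [0.736, -0.677, 0.0, -0.0]
wrist_force: [0.4, -0.3, -0.0]
grip_width: 0.0512
```

```bash
python3 - <<'E'
from h import *
snap('wrist','w3')
plan([.523,.0995,.027],-1.491)
E
```

```text
t 3.60 cur [0.5242 0.0992 0.0279] yaw -1.487 q [0.1  0.62 1.83 0.   0.69 1.59] w 0.0513 F [0.6 1.  0.1]
dp [-0.0004, 0.0011, 0.0009] turn [-0.002, 0.0, 0.004] rows>= 1
```

View pics/w3.png

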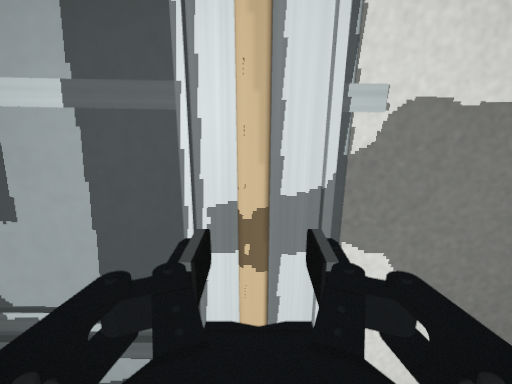

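>>> drive_tool(dp=[[0, 0, 0], [0, 0, 0], [0, 0, 0], [0, 0, 0], [0, 0, 0], [0, 0, 0], [0, 0, 0], [0, 0, 0]], turn=[[0, 0, 0], [0, 0, 0], [0, 0, 0], [0, 0, 0], [0, 0, 0], [0, 0, 0], [0, 0, 0], [0, 0, 0]], jaw=[0.6, 0.8, 0.9, 1, 1, 1, 1, 1])

```text
time: 4.27
tool_pos: [0.5247, 0.0992, 0.0291]
tool_rot: [0.736, -0.677, 0.001, -0.001]
wrist_force: [-2.3, -0.5, 9.2]
grip_width: 0.014
```

>>> drive_tool(dp=[[0, 0, -0.02], [0, 0, -0.05], [0, 0, -0.08], [0, 0, -0.1], [0, 0, -0.1], [0, 0, -0.1]], turn=[[0, 0, 0], [0, 0, 0], [0, 0, 0], [0, 0, 0], [0, 0, 0], [0, 0, 0]], jaw=[1, 1, 1, 1, 1, 1])

```text
time: 4.77
tool_pos: [0.5248, 0.0992, 0.1303]
tool_rot: [0.736, -0.677, 0.002, -0.002]
wrist_force: [0.1, -0.2, -1.1]
grip_width: 0.0141
```

```bash
python3 - <<'E'
from h import *
snap('wrist','w4')
plan([.507,-.174,.13],-1.61)
E
```

```text
t 4.82 cur [0.5242 0.0992 0.1291] yaw -1.487 q [0.1  0.45 1.79 0.   0.9  1.59] w 0.0141 F [ 0.9 -0.2  0.2]
dp [0.2708, 0.0401, -0.0011] turn [-0.004, 0.0, 0.123] rows>= 7
```

View pics/w4.png

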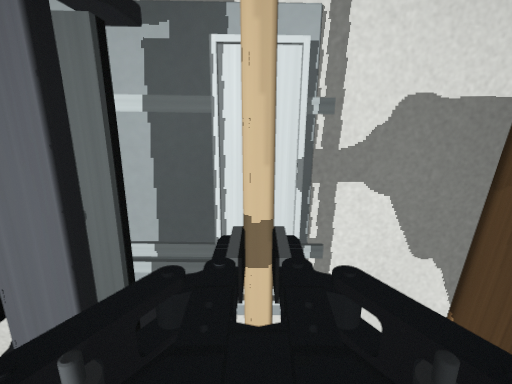

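>>> drive_tool(dp=[[0.27, 0.04, 0], [0.27, 0.04, 0], [0.27, 0.04, 0], [0.27, 0.04, 0], [0.27, 0.04, 0], [0.27, 0.04, 0], [0.27, 0.04, 0.0], [0.27, 0.04, 0.0]], turn=[[0, 0, 0.03], [0, 0, 0.06], [0, 0, 0.09], [0, 0, 0.123], [0, 0, 0.123], [0, 0, 0.123], [0, 0, 0.123], [0, 0, 0.123]], jaw=[1, 1, 1, 1, 1, 1, 1, 1])

```text
time: 5.48
tool_pos: [0.5061, -0.1771, 0.1276]
tool_rot: [-0.692, 0.722, -0.001, 0.001]
wrist_force: [-0.8, 0.4, -1.2]
grip_width: 0.0139
```

```bash
python3 - <<'E'
from h import *
c,im=snap('wrist','w5');snap('scene','s5')
plan([.507,-.174,.0125],-1.61)
print(proj(c,[[.347,-.118,.012],[.350,-.218,.012],[.667,-.13,.012],[.664,-.23,.012]]))
E
```

```text
t 5.58 cur [ 0.5062 -0.1735  0.1276] yaw -1.612 q [-0.42  0.46  1.78  0.    0.9   1.19] w 0.0141 F [-0.3  0.7  0.1]
dp [0.0006, -0.0006, 0.1151] turn [-0.002, 0.002, -0.002] rows>= 3
[[210.69942991 330.23464945]
 [302.28949583 324.53445865]
 [189.86105144  -7.86754143]
 [317.17012366  -9.75866464]]
```

View pics/w5.png

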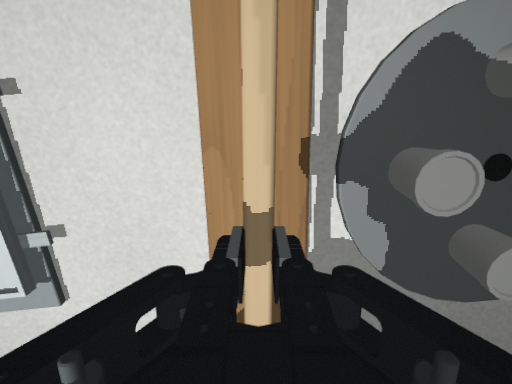

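View pics/s5.png

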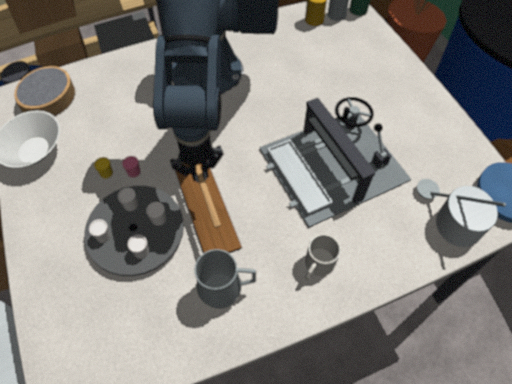

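>>> drive_tool(dp=[[0, 0, 0.04], [0, 0, 0.08], [0, 0, 0.1], [0, 0, 0.11], [0, 0, 0.114], [0, 0, 0.114], [0, 0, 0.114]], turn=[[0, 0, 0], [0, 0, 0], [0, 0, 0], [0, 0, 0], [0, 0, 0], [0, 0, 0], [0, 0, 0]], jaw=[1, 1, 1, 1, 1, 1, 1])

```text
time: 6.17
tool_pos: [0.507, -0.1728, 0.0144]
tool_rot: [-0.693, 0.721, -0.001, 0.001]
wrist_force: [-0.7, -0.3, -0.0]
grip_width: 0.0141
```

>>> drive_tool(dp=[[0, 0, 0], [0, 0, 0], [0, 0, 0], [0, 0, -0.02], [0, 0, -0.06], [0, 0, -0.1], [0, 0, -0.14], [0, 0, -0.18]], turn=[[0, 0, 0], [0, 0, 0], [0, 0, 0], [0, 0, 0], [0, 0, 0], [0, 0, 0], [0, 0, 0], [0, 0, 0]], jaw=[0.8, 0.6, 0.55, 0.55, 0.55, 0.5, 0.3, 0.3])

```text
time: 6.83
tool_pos: [0.5062, -0.1729, 0.1968]
tool_rot: [-0.693, 0.721, -0.001, 0.002]
wrist_force: [0.8, -0.3, -0.2]
grip_width: 0.06
```

```bash
python3 - <<'E'
from h import *
c,im=snap('wrist','w6')
plan([.52,-.38,.25],-1.61)
E
```

```text
t 6.88 cur [ 0.5093 -0.1742  0.2045] yaw -1.610 q [-0.42  0.35  1.72  0.    1.05  1.19] w 0.0599 F [ 3.8 -1.1  8.6]
dp [0.2054, -0.0195, -0.0447] turn [-0.013, -0.003, -0.0] rows>= 6
```

View pics/w6.png

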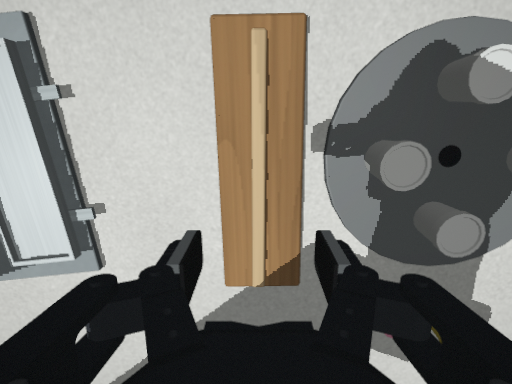

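>>> drive_tool(dp=[[0.2, -0.03, -0.06], [0.2, -0.03, -0.06], [0.2, -0.03, -0.06], [0.2, -0.03, -0.06], [0.2, -0.03, -0.06], [0.2, -0.03, -0.06], [0.2, -0.03, -0.06], [0.2, -0.03, -0.06]], turn=[[0, 0, 0], [0, 0, 0], [0, 0, 0], [0, 0, 0], [0, 0, 0], [0, 0, 0], [0, 0, 0], [0, 0, 0]], jaw=[0.3, 0.2, 0, 0, 0, 0, 0, 0])

```text
time: 7.55
tool_pos: [0.5303, -0.3746, 0.2647]
tool_rot: [-0.693, 0.721, -0.005, 0.004]
wrist_force: [0.5, 0.8, -0.1]
grip_width: 0.0851
```

```bash
python3 - <<'E'
from h import *
c,im=snap('wrist','w7')
r=spotter.cut_out('wrist','tub1')
print([(round(d['p'],2),np.round(d['point'],1).tolist(),int(d['pixels'].sum()),[int(v) for v in cv2.boundingRect(d['pixels'].astype(np.uint8))]) for d in r])
print(proj(c,[[.447,-.368,.08],[.5185,-.307,.08],[.515,-.465,.08],[.594,-.378,.08]]).round(1))
plan([.52,-.38,.25],-1.61)
E
```

```text
[(0.9, [256.7, 236.0], 1283, [239, 211, 37, 45]), (0.89, [287.5, 307.5], 679, [276, 292, 30, 30]), (0.83, [206.3, 183.4], 1383, [184, 161, 41, 43]), (0.81, [238.9, 303.1], 1017, [223, 280, 30, 42]), (0.71, [261.1, 115.5], 1448, [238, 93, 42, 45]), (0.63, [330.3, 184.4], 1366, [309, 160, 43, 42])]
[[255.5 239.1]
 [201.7 185.8]
 [334.5 183.3]
 [258.7 117.8]]
t 7.65 cur [ 0.5304 -0.3735  0.2648] yaw -1.609 q [-0.69  0.5   1.34  0.01  1.29  0.92] w 0.0856 F [-0.2  0.7 -0.8]
dp [0.0068, 0.0103, 0.0147] turn [-0.012, -0.002, 0.001] rows>= 1
```

View pics/w7.png

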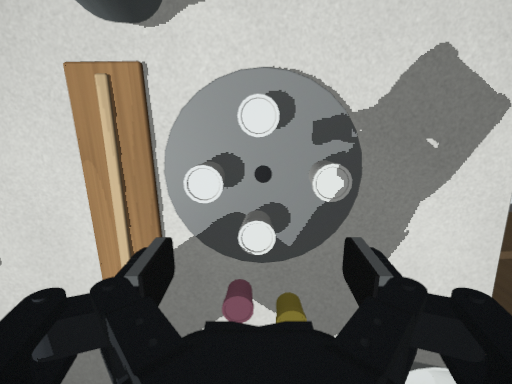

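```bash
python3 - <<'E'
from h import *
c,im=snap('wrist','w8')
g=cv2.cvtColor(im,cv2.COLOR_BGR2GRAY)
C=cv2.HoughCircles(cv2.medianBlur(g,3),cv2.HOUGH_GRADIENT,1,30,param1=120,param2=14,minRadius=17,maxRadius=23)[0]
print(C[C[:,1]<265])
for u in C[C[:,1]<265]:
    if 170<u[0]<360: print(u, onz(c,u[:2].astype(float),.08).round(4))
plan([.4468,-.368,.12],-1.495)
E
```

```text
[[259.5 115.5  21. ]
 [204.5 182.5  20.2]
 [333.5 182.5  18.8]
 [257.5 237.5  17.3]]
[259.5 115.5  21. ] [ 0.5966 -0.3778  0.08  ]
[204.5 182.5  20.2] [ 0.5224 -0.3096  0.08  ]
[333.5 182.5  18.8] [ 0.5163 -0.4627  0.08  ]
[257.5 237.5  17.3] [ 0.4491 -0.3697  0.08  ]
t 7.70 cur [ 0.5305 -0.3735  0.265 ] yaw -1.609 q [-0.69  0.5   1.34  0.01  1.29  0.92] w 0.0853 F [ 0.1 -0.2 -0.4]
dp [-0.0026, 0.0857, 0.1439] turn [-0.012, -0.003, -0.114] rows>= 5
```

```bash
cat >> h.py <<'E'
def plans(wps):
    for p,y in wps: plan(p,y)
E
python3 - <<'E'
from h import *
S=info('scene');st=sensors.get_state();c=info('wrist',st)
for a,b in zip([(127,194),(156,208.5),(97.5,227.5),(137,242)],[(257.5,237.5),(204.5,182.5),(333.5,182.5),(259.5,115.5)]):
    print(tri([(S,np.array(a)),(c,np.array(b))]))
plans([([.5215,-.309,.13],-1.495),([.5215,-.309,.047],-1.495)])
E
```

```text
(array([ 0.44898275, -0.36874791,  0.08056605]), [np.float64(0.40534045420215686), np.float64(0.8545468947355882)])
(array([ 0.5218424 , -0.30836131,  0.08107216]), [np.float64(0.6319367500879393), np.float64(1.384246580732637)])
(array([ 0.5152825 , -0.46423825,  0.07599612]), [np.float64(0.14033021249964223), np.float64(0.30397034869503153)])
(array([ 0.59669545, -0.37759537,  0.08280433]), [np.float64(0.06379355805313335), np.float64(0.14116695929508535)])
t 7.70 cur [ 0.5305 -0.3735  0.265 ] yaw -1.609 q [-0.69  0.5   1.34  0.01  1.29  0.92] w 0.0853 F [ 0.1 -0.2 -0.4]
dp [-0.0644, 0.0132, 0.1347] turn [-0.012, -0.003, -0.114] rows>= 4
t 7.70 cur [ 0.5305 -0.3735  0.265 ] yaw -1.609 q [-0.69  0.5   1.34  0.01  1.29  0.92] w 0.0853 F [ 0.1 -0.2 -0.4]
dp [-0.0645, 0.0142, 0.2177] turn [-0.012, -0.003, -0.114] rows>= 6
```

Heights ≈ 0.080 m as expected. Descend on the first tub.

>>> drive_tool(dp=[[-0.0645, 0.013, 0.08], [-0.0645, 0.013, 0.1], [-0.0645, 0.013, 0.12], [-0.0645, 0.013, 0.14], [-0.0645, 0.014, 0.18], [-0.0645, 0.014, 0.21], [-0.0645, 0.014, 0.218], [-0.0645, 0.014, 0.218]], turn=[[-0.01, 0, -0.1], [-0.012, -0.003, -0.114], [-0.012, -0.003, -0.114], [-0.012, -0.003, -0.114], [-0.012, -0.003, -0.114], [-0.012, -0.003, -0.114], [-0.012, -0.003, -0.114], [-0.012, -0.003, -0.114]], jaw=[0, 0, 0, 0, 0, 0, 0.2, 0.3])

```text
time: 8.37
tool_pos: [0.5208, -0.3075, 0.0449]
tool_rot: [0.734, -0.68, -0.002, 0.0]
wrist_force: [0.4, -0.1, 0.1]
grip_width: 0.064
```

>>> drive_tool(dp=[[0, 0, 0], [0, 0, 0], [0, 0, 0], [0, 0, 0]], turn=[[0, 0, 0], [0, 0, 0], [0, 0, 0], [0, 0, 0]], jaw=[0.6, 0.9, 0.9, 0.9])

```text
time: 8.7
tool_pos: [0.5218, -0.308, 0.0469]
tool_rot: [0.734, -0.68, -0.001, -0.0]
wrist_force: [0.5, 1.5, 7.7]
grip_width: 0.0459
```

```bash
python3 - <<'E'
from h import *
snap('wrist','w9')
plans([([.5215,-.309,.19],-1.495),([.4444,.0902,.19],-1.495)])
E
```

```text
t 8.75 cur [ 0.5217 -0.308   0.0469] yaw -1.494 q [-0.61  0.68  1.63  0.    0.83  0.88] w 0.0461 F [0.3 1.1 7.6]
dp [0.0008, 0.0004, -0.1431] turn [0.0, 0.001, 0.001] rows>= 4
t 8.75 cur [ 0.5217 -0.308   0.0469] yaw -1.494 q [-0.61  0.68  1.63  0.    0.83  0.88] w 0.0461 F [0.3 1.1 7.6]
dp [-0.4031, 0.0467, -0.1427] turn [0.0, 0.001, 0.001] rows>= 11
```

View pics/w9.png

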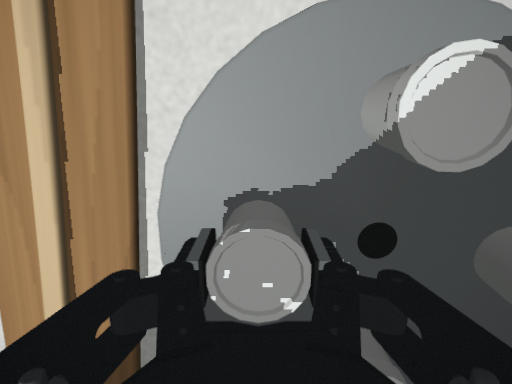

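>>> drive_tool(dp=[[0, 0, -0.03], [0, 0, -0.07], [0, 0, -0.11], [-0.02, 0.002, -0.14], [-0.403, 0.047, -0.14], [-0.403, 0.047, -0.14], [-0.403, 0.047, -0.14], [-0.403, 0.047, -0.14]], turn=[[0, 0, 0], [0, 0, 0], [0, 0, 0], [0, 0, 0], [0, 0, 0], [0, 0, 0], [0, 0, 0], [0, 0, 0]], jaw=[0.9, 0.9, 0.9, 0.9, 0.9, 0.9, 0.9, 0.9])

```text
time: 9.42
tool_pos: [0.4855, -0.1233, 0.188]
tool_rot: [0.733, -0.68, 0.0, -0.001]
wrist_force: [1.6, 0.0, -0.8]
grip_width: 0.0457
```

```bash
python3 - <<'E'
from h import *
plans([([.4444,.0902,.19],-1.495)])
E
```

```text
t 9.42 cur [ 0.4855 -0.1233  0.188 ] yaw -1.495 q [-0.34  0.31  1.82  0.    1.    1.15] w 0.0457 F [ 1.6  0.  -0.8]
dp [-0.216, 0.0248, -0.0019] turn [-0.001, 0.001, 0.0] rows>= 6
```

>>> drive_tool(dp=[[-0.216, 0.025, 0], [-0.216, 0.025, 0], [-0.216, 0.025, 0], [-0.216, 0.025, 0], [-0.216, 0.025, 0], [-0.216, 0.025, 0], [-0.216, 0.025, 0.04], [-0.216, 0.025, 0.08]], turn=[[0, 0, 0], [0, 0, 0], [0, 0, 0], [0, 0, 0], [0, 0, 0], [0, 0, 0], [0, 0, 0], [0, 0, 0]], jaw=[0.9, 0.9, 0.9, 0.9, 0.9, 0.9, 0.9, 0.9])

```text
time: 10.08
tool_pos: [0.4459, 0.0913, 0.1094]
tool_rot: [0.734, -0.679, 0.003, -0.003]
wrist_force: [2.0, 0.2, -1.7]
grip_width: 0.0457
```

```bash
python3 - <<'E'
from h import *
snap('wrist','w10')
plans([([.4444,.0902,.0395],-1.495)])
E
```

```text
t 10.13 cur [0.4412 0.0902 0.1016] yaw -1.494 q [0.1  0.37 2.01 0.   0.76 1.59] w 0.0456 F [-7.8 -2.5 -8.9]
dp [0.0003, -0.0035, 0.0621] turn [0.005, 0.0, 0.001] rows>= 2
```

View pics/w10.png

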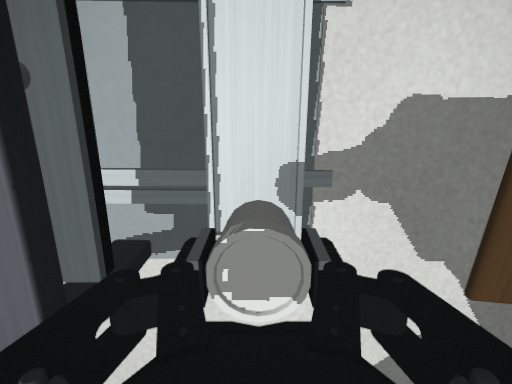

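>>> drive_tool(dp=[[0, -0.003, 0.03], [0, -0.003, 0.05], [0, -0.003, 0.06], [0, -0.003, 0.062], [0, -0.003, 0.062], [0, -0.003, 0.062]], turn=[[0, 0, 0], [0, 0, 0], [0, 0, 0], [0, 0, 0], [0, 0, 0], [0, 0, 0]], jaw=[0.9, 0.9, 0.9, 0.9, 0.9, 0.9])

```text
time: 10.63
tool_pos: [0.4449, 0.0904, 0.0411]
tool_rot: [0.734, -0.679, -0.001, 0.001]
wrist_force: [-0.4, 1.0, 0.1]
grip_width: 0.0456
```

>>> drive_tool(dp=[[0, 0, 0], [0, 0, 0], [0, 0, 0], [0, 0, -0.03], [0, 0, -0.07], [0, 0, -0.11], [0, 0, -0.15], [0, 0, -0.18]], turn=[[0, 0, 0], [0, 0, 0], [0, 0, 0], [0, 0, 0], [0, 0, 0], [0, 0, 0], [0, 0, 0], [0, 0, 0]], jaw=[0.5, 0.25, 0.25, 0.25, 0.25, 0.25, 0.25, 0.25])

```text
time: 11.3
tool_pos: [0.4457, 0.0905, 0.2248]
tool_rot: [0.734, -0.679, -0.0, -0.0]
wrist_force: [1.0, -0.8, -0.1]
grip_width: 0.064
```

```bash
python3 - <<'E'
from h import *
snap('wrist','w11');snap('scene','s11')
plans([([.595,-.377,.2],-1.495),([.595,-.377,.047],-1.495)])
E
```

```text
t 11.40 cur [0.4475 0.0907 0.2262] yaw -1.494 q [0.1  0.18 1.89 0.   1.06 1.59] w 0.0644 F [-0.3 -0.2 -0.5]
dp [0.4776, -0.1109, 0.0266] turn [-0.006, 0.001, 0.001] rows>= 12
t 11.40 cur [0.4475 0.0907 0.2262] yaw -1.494 q [0.1  0.18 1.89 0.   1.06 1.59] w 0.0644 F [-0.3 -0.2 -0.5]
dp [0.4777, -0.11, 0.1796] turn [-0.006, 0.001, 0.001] rows>= 13
```

View pics/w11.png

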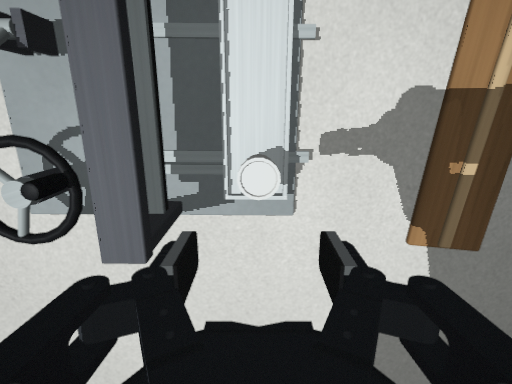

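View pics/s11.png

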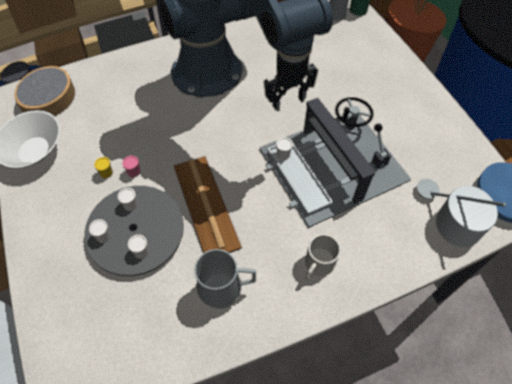

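>>> drive_tool(dp=[[0.478, -0.111, 0.027], [0.478, -0.111, 0.027], [0.478, -0.111, 0.027], [0.478, -0.111, 0.027], [0.478, -0.111, 0.027], [0.478, -0.111, 0.027], [0.478, -0.111, 0.027], [0.478, -0.111, 0.027]], turn=[[-0.006, 0, 0], [-0.006, 0, 0], [-0.006, 0, 0], [-0.006, 0, 0], [-0.006, 0, 0], [-0.006, 0, 0], [-0.006, 0, 0], [-0.006, 0, 0]], jaw=[0.1, 0.1, 0.1, 0.1, 0.1, 0.1, 0.1, 0.1])

```text
time: 12.07
tool_pos: [0.5468, -0.2288, 0.206]
tool_rot: [0.734, -0.679, -0.0, -0.0]
wrist_force: [1.5, 0.5, -0.1]
grip_width: 0.0767
```

```bash
python3 - <<'E'
from h import *
plans([([.596,-.377,.13],-1.495),([.596,-.377,.047],-1.495)])
E
```

```text
t 12.07 cur [ 0.5468 -0.2288  0.206 ] yaw -1.494 q [-0.48  0.45  1.56  0.    1.13  1.02] w 0.0767 F [ 1.5  0.5 -0.1]
dp [0.1516, -0.0377, 0.0758] turn [0.0, 0.001, 0.001] rows>= 5
t 12.07 cur [ 0.5468 -0.2288  0.206 ] yaw -1.494 q [-0.48  0.45  1.56  0.    1.13  1.02] w 0.0767 F [ 1.5  0.5 -0.1]
dp [0.1517, -0.0377, 0.1588] turn [0.0, 0.001, 0.001] rows>= 6
```

>>> drive_tool(dp=[[0.1515, -0.0375, 0.03], [0.1515, -0.0375, 0.04], [0.1515, -0.0375, 0.05], [0.1515, -0.0375, 0.06], [0.1515, -0.0375, 0.09], [0.1515, -0.0375, 0.13], [0.1515, -0.0375, 0.157], [0.1515, -0.0375, 0.157]], turn=[[0, 0, 0], [0, 0, 0], [0, 0, 0], [0, 0, 0], [0, 0, 0], [0, 0, 0], [0, 0, 0], [0, 0, 0]], jaw=[0.1, 0.1, 0.1, 0.1, 0.1, 0.1, 0.1, 0.1])

```text
time: 12.73
tool_pos: [0.5924, -0.3748, 0.0416]
tool_rot: [0.734, -0.68, -0.006, 0.0]
wrist_force: [-0.4, 1.0, -1.2]
grip_width: 0.0768
```

>>> drive_tool(dp=[[0, 0, 0], [0, 0, 0], [0, 0, 0], [0, 0, 0], [0, 0, 0]], turn=[[0, 0, 0], [0, 0, 0], [0, 0, 0], [0, 0, 0], [0, 0, 0]], jaw=[0.3, 0.5, 0.9, 0.9, 0.9])

```text
time: 13.15
tool_pos: [0.5932, -0.3752, 0.0437]
tool_rot: [0.734, -0.68, -0.004, 0.0]
wrist_force: [-1.9, 0.8, 5.4]
grip_width: 0.0458
```

```bash
python3 - <<'E'
from h import *
snap('wrist','w12')
plans([([.5003,.0945,.19],-1.495)])
E
```

```text
t 13.20 cur [ 0.5932 -0.3752  0.0436] yaw -1.494 q [-0.63  0.84  1.32  0.    0.99  0.86] w 0.0455 F [0.6 1.  8.2]
dp [-0.4763, 0.0577, -0.143] turn [0.007, 0.006, 0.001] rows>= 13
```

View pics/w12.png

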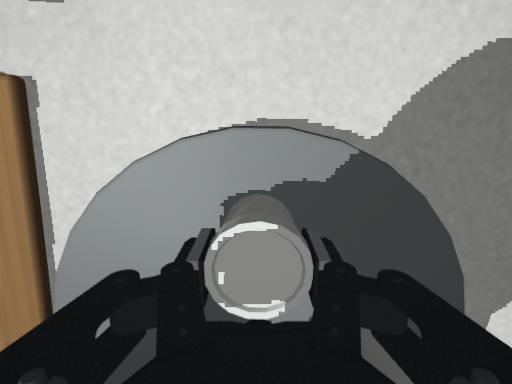

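>>> drive_tool(dp=[[0, 0, -0.03], [0, 0, -0.07], [0, 0, -0.11], [-0.02, 0.002, -0.143], [-0.476, 0.058, -0.143], [-0.476, 0.058, -0.143], [-0.476, 0.058, -0.143], [-0.476, 0.058, -0.143]], turn=[[0, 0, 0], [0, 0, 0], [0.007, 0.006, 0], [0.007, 0.006, 0], [0.007, 0.006, 0], [0.007, 0.006, 0], [0.007, 0.006, 0], [0.007, 0.006, 0]], jaw=[0.9, 0.9, 0.9, 0.9, 0.9, 0.9, 0.9, 0.9])

```text
time: 13.87
tool_pos: [0.557, -0.1911, 0.1886]
tool_rot: [0.733, -0.68, 0.0, -0.0]
wrist_force: [1.1, 0.1, -1.2]
grip_width: 0.0459
```

```bash
python3 - <<'E'
from h import *
plans([([.498,.0945,.19],-1.495)])
E
```

```text
t 13.87 cur [ 0.557  -0.1911  0.1886] yaw -1.495 q [-0.41  0.47  1.59  0.    1.08  1.08] w 0.0459 F [ 1.1  0.1 -1.2]
dp [-0.2892, 0.0371, -0.0015] turn [-0.001, -0.0, 0.0] rows>= 7
```

>>> drive_tool(dp=[[-0.289, 0.037, 0], [-0.289, 0.037, 0], [-0.289, 0.037, 0], [-0.289, 0.037, 0], [-0.289, 0.037, 0], [-0.289, 0.037, 0], [-0.289, 0.037, 0], [-0.289, 0.037, 0.04]], turn=[[0, 0, 0], [0, 0, 0], [0, 0, 0], [0, 0, 0], [0, 0, 0], [0, 0, 0], [0, 0, 0], [0, 0, 0]], jaw=[0.9, 0.9, 0.9, 0.9, 0.9, 0.9, 0.9, 0.9])

```text
time: 14.53
tool_pos: [0.5005, 0.1001, 0.1544]
tool_rot: [0.735, -0.678, 0.004, -0.005]
wrist_force: [2.9, -0.6, -1.6]
grip_width: 0.0456
```

```bash
python3 - <<'E'
from h import *
snap('wrist','w13')
plans([([.498,.0945,.037],-1.495)])
E
```

```text
t 14.58 cur [0.4958 0.0973 0.1439] yaw -1.490 q [0.1  0.39 1.85 0.   0.91 1.59] w 0.0457 F [ -7.2  -0.7 -12.4]
dp [0.003, -0.0021, 0.1069] turn [0.001, 0.0, 0.005] rows>= 3
```

View pics/w13.png

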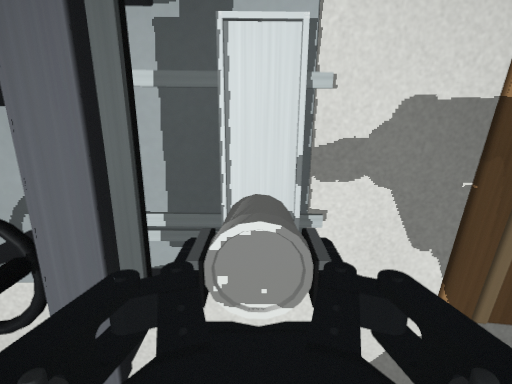

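>>> drive_tool(dp=[[0.003, -0.002, 0.03], [0.003, -0.002, 0.06], [0.003, -0.002, 0.09], [0.003, -0.002, 0.102], [0.003, -0.002, 0.106], [0.003, -0.002, 0.106], [0.003, -0.002, 0.106]], turn=[[0, 0, 0.005], [0, 0, 0.005], [0, 0, 0.005], [0, 0, 0.005], [0, 0, 0.005], [0, 0, 0.005], [0, 0, 0.005]], jaw=[0.9, 0.9, 0.9, 0.9, 0.9, 0.9, 0.9])

```text
time: 15.17
tool_pos: [0.4987, 0.0942, 0.0391]
tool_rot: [0.733, -0.68, 0.0, -0.0]
wrist_force: [0.1, -0.6, -2.3]
grip_width: 0.0459
```

>>> drive_tool(dp=[[0, 0, 0], [0, 0, 0], [0, 0, 0], [0, 0, -0.03], [0, 0, -0.07], [0, 0, -0.11], [0, 0, -0.15], [0, 0, -0.18]], turn=[[0, 0, 0], [0, 0, 0], [0, 0, 0], [0, 0, 0], [0, 0, 0], [0, 0, 0], [0, 0, 0], [0, 0, 0]], jaw=[0.5, 0.25, 0.25, 0.25, 0.25, 0.25, 0.25, 0.25])

```text
time: 15.83
tool_pos: [0.4991, 0.0943, 0.2231]
tool_rot: [0.733, -0.68, 0.001, -0.002]
wrist_force: [0.6, -0.5, -0.5]
grip_width: 0.064
```

```bash
python3 - <<'E'
from h import *
snap('wrist','w14');snap('scene','s14')
plans([([.450,-.369,.2],-1.495)])
E
```

```text
t 15.93 cur [0.5008 0.0945 0.2247] yaw -1.496 q [0.09 0.28 1.77 0.   1.08 1.59] w 0.0641 F [ 1.9 -0.5 -1. ]
dp [0.4583, 0.0857, 0.0236] turn [-0.01, 0.0, -0.001] rows>= 12
```

View pics/w14.png

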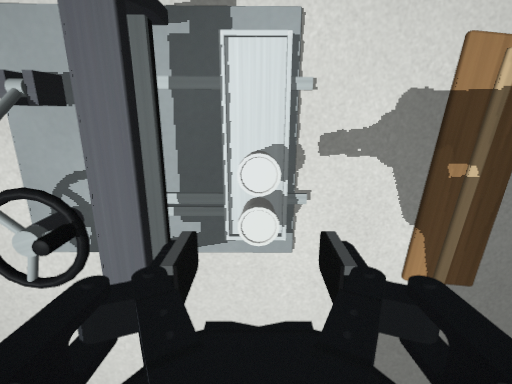

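View pics/s14.png

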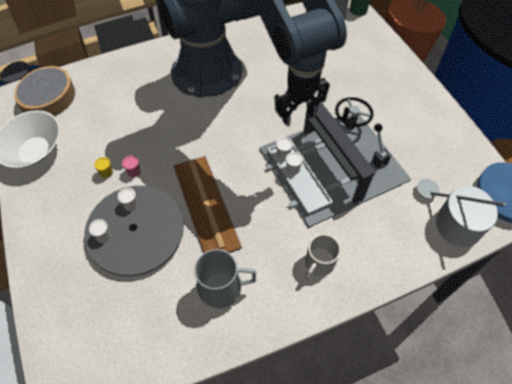

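>>> drive_tool(dp=[[0.458, 0.086, 0.02], [0.458, 0.086, 0.02], [0.458, 0.086, 0.02], [0.458, 0.086, 0.02], [0.458, 0.086, 0.02], [0.458, 0.086, 0.02], [0.458, 0.086, 0.02], [0.458, 0.086, 0.02]], turn=[[-0.008, 0, 0], [-0.008, 0, 0], [-0.008, 0, 0], [-0.008, 0, 0], [-0.008, 0, 0], [-0.008, 0, 0], [-0.008, 0, 0], [-0.008, 0, 0]], jaw=[0.1, 0.1, 0.1, 0.1, 0.1, 0.1, 0.1, 0.1])

```text
time: 16.6
tool_pos: [0.4627, -0.239, 0.2077]
tool_rot: [0.733, -0.68, 0.0, -0.001]
wrist_force: [1.3, -0.7, -0.7]
grip_width: 0.0769
```

```bash
python3 - <<'E'
from h import *
plans([([.4495,-.369,.13],-1.495),([.4495,-.369,.047],-1.495)])
E
```

```text
t 16.60 cur [ 0.4627 -0.239   0.2077] yaw -1.496 q [-0.57  0.32  1.75  0.    1.06  0.93] w 0.0769 F [ 1.3 -0.7 -0.7]
dp [0.1287, 0.0231, 0.0776] turn [-0.002, 0.001, -0.001] rows>= 4
t 16.60 cur [ 0.4627 -0.239   0.2077] yaw -1.496 q [-0.57  0.32  1.75  0.    1.06  0.93] w 0.0769 F [ 1.3 -0.7 -0.7]
dp [0.1287, 0.0233, 0.1606] turn [-0.002, 0.001, -0.001] rows>= 5
```

>>> drive_tool(dp=[[0.1285, 0.0235, 0.02], [0.1285, 0.0235, 0.03], [0.1285, 0.0235, 0.05], [0.1285, 0.0235, 0.08], [0.1285, 0.0235, 0.12], [0.1285, 0.0235, 0.15], [0.1285, 0.0235, 0.158], [0.1285, 0.0235, 0.158]], turn=[[0, 0, 0], [0, 0, 0], [0, 0, 0], [0, 0, 0], [0, 0, 0], [0, 0, 0], [0, 0, 0], [0, 0, 0]], jaw=[0.1, 0.1, 0.1, 0.1, 0.1, 0.1, 0.1, 0.1])

```text
time: 17.27
tool_pos: [0.4482, -0.3678, 0.0476]
tool_rot: [0.733, -0.68, -0.002, -0.001]
wrist_force: [1.1, 0.4, 0.2]
grip_width: 0.0767
```

>>> drive_tool(dp=[[0, 0, 0], [0, 0, 0], [0, 0, 0], [0, 0, 0], [0, 0, 0]], turn=[[0, 0, 0], [0, 0, 0], [0, 0, 0], [0, 0, 0], [0, 0, 0]], jaw=[0.3, 0.5, 0.9, 0.9, 0.9])

```text
time: 17.68
tool_pos: [0.4492, -0.3685, 0.0499]
tool_rot: [0.733, -0.68, 0.0, -0.001]
wrist_force: [-0.5, 1.1, 5.5]
grip_width: 0.0451
```

```bash
python3 - <<'E'
from h import *
snap('wrist','w15')
plans([([.5561,.0987,.19],-1.495)])
E
```

```text
t 17.73 cur [ 0.4492 -0.3684  0.05  ] yaw -1.495 q [-0.77  0.64  1.7   0.    0.8   0.73] w 0.0455 F [-0.4  0.5  6.3]
dp [-0.4579, -0.142, -0.1393] turn [-0.001, 0.001, -0.0] rows>= 12
```

View pics/w15.png

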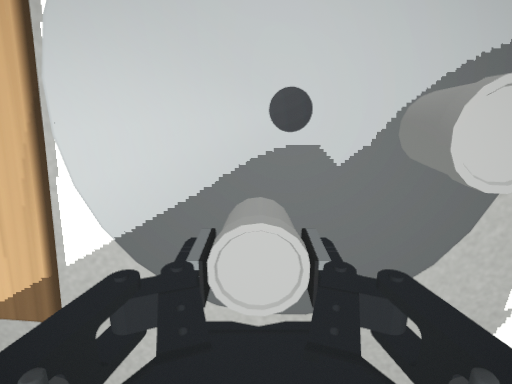

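>>> drive_tool(dp=[[0, 0, -0.03], [0, 0, -0.07], [0, 0, -0.11], [-0.02, -0.006, -0.14], [-0.458, -0.142, -0.14], [-0.458, -0.142, -0.14], [-0.458, -0.142, -0.14], [-0.458, -0.142, -0.14]], turn=[[0, 0, 0], [0, 0, 0], [0, 0, 0], [0, 0, 0], [0, 0, 0], [0, 0, 0], [0, 0, 0], [0, 0, 0]], jaw=[0.9, 0.9, 0.9, 0.9, 0.9, 0.9, 0.9, 0.9])

```text
time: 18.4
tool_pos: [0.4911, -0.184, 0.1921]
tool_rot: [0.733, -0.68, 0.001, -0.001]
wrist_force: [1.2, 0.6, -1.9]
grip_width: 0.0457
```

```bash
python3 - <<'E'
from h import *
plans([([.5561,.0987,.19],-1.495)])
E
```

```text
t 18.40 cur [ 0.4911 -0.184   0.1921] yaw -1.496 q [-0.45  0.35  1.76  0.    1.03  1.05] w 0.0457 F [ 1.2  0.6 -1.9]
dp [-0.277, -0.0861, 0.0023] turn [-0.004, -0.0, -0.001] rows>= 7
```

>>> drive_tool(dp=[[-0.277, -0.086, 0], [-0.277, -0.086, 0], [-0.277, -0.086, 0], [-0.277, -0.086, 0], [-0.277, -0.086, 0], [-0.277, -0.086, 0], [-0.277, -0.086, 0], [-0.277, -0.086, 0.03]], turn=[[-0.004, 0, 0], [-0.004, 0, 0], [-0.004, 0, 0], [-0.004, 0, 0], [-0.004, 0, 0], [-0.004, 0, 0], [-0.004, 0, 0], [-0.004, 0, 0]], jaw=[0.9, 0.9, 0.9, 0.9, 0.9, 0.9, 0.9, 0.9])

```text
time: 19.07
tool_pos: [0.56, 0.1052, 0.1684]
tool_rot: [0.735, -0.678, 0.004, -0.005]
wrist_force: [1.1, -0.6, -1.2]
grip_width: 0.0456
```

```bash
python3 - <<'E'
from h import *
snap('wrist','w16')
plans([([.5561,.0987,.043],-1.495)])
E
```

```text
t 19.12 cur [0.5556 0.1021 0.1597] yaw -1.491 q [0.1  0.46 1.68 0.   1.   1.59] w 0.0452 F [-3.6 -1.  -8.9]
dp [0.0034, -0.0002, 0.1167] turn [-0.0, 0.0, 0.004] rows>= 3
```

View pics/w16.png

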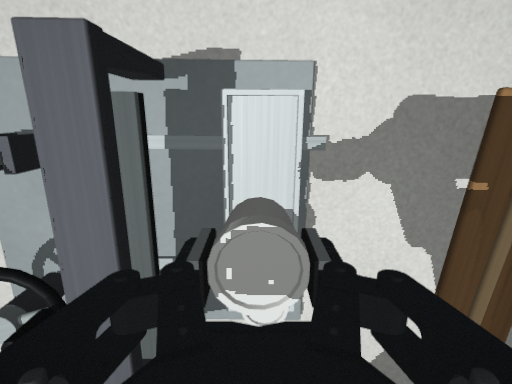

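>>> drive_tool(dp=[[0.003, 0, 0.03], [0.003, 0, 0.06], [0.003, 0, 0.09], [0.003, 0, 0.11], [0.003, 0, 0.116], [0.003, 0, 0.116], [0.003, 0, 0.116]], turn=[[0, 0, 0.004], [0, 0, 0.004], [0, 0, 0.004], [0, 0, 0.004], [0, 0, 0.004], [0, 0, 0.004], [0, 0, 0.004]], jaw=[0.9, 0.9, 0.9, 0.9, 0.9, 0.9, 0.9])

```text
time: 19.7
tool_pos: [0.5565, 0.0988, 0.0453]
tool_rot: [0.733, -0.68, 0.001, -0.001]
wrist_force: [0.5, -0.5, -0.5]
grip_width: 0.0458
```

>>> drive_tool(dp=[[0, 0, 0], [0, 0, 0], [0, 0, 0], [0, 0, -0.03], [0, 0, -0.07], [0, 0, -0.11], [0, 0, -0.15], [0, 0, -0.18]], turn=[[0, 0, 0], [0, 0, 0], [0, 0, 0], [0, 0, 0], [0, 0, 0], [0, 0, 0], [0, 0, 0], [0, 0, 0]], jaw=[0.5, 0.25, 0.25, 0.25, 0.25, 0.25, 0.25, 0.25])

```text
time: 20.37
tool_pos: [0.5567, 0.0989, 0.2295]
tool_rot: [0.733, -0.68, 0.002, -0.002]
wrist_force: [0.8, 1.2, 0.3]
grip_width: 0.0641
```

```bash
python3 - <<'E'
from h import *
snap('wrist','w17');snap('scene','s17')
plans([([.5145,-.4635,.2],-1.495)])
E
```

```text
t 20.47 cur [0.5585 0.0991 0.2314] yaw -1.495 q [0.09 0.38 1.61 0.   1.14 1.59] w 0.0642 F [ 0.8  0.2 -0.6]
dp [0.5576, 0.0867, 0.0302] turn [-0.012, 0.0, -0.0] rows>= 14
```

View pics/w17.png

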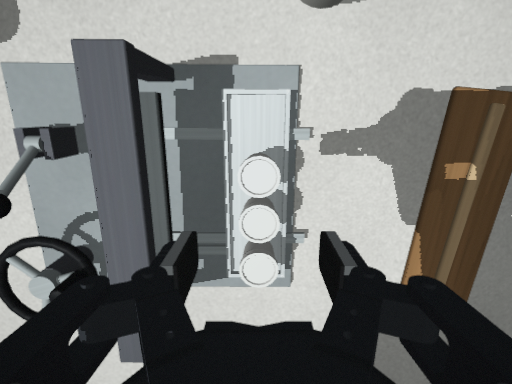

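View pics/s17.png

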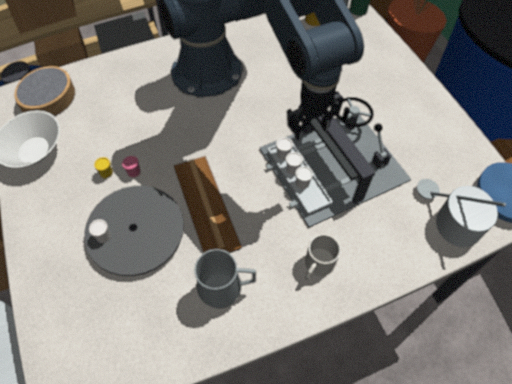

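>>> drive_tool(dp=[[0.557, 0.087, 0.02], [0.557, 0.087, 0.02], [0.557, 0.087, 0.02], [0.557, 0.087, 0.02], [0.557, 0.087, 0.02], [0.557, 0.087, 0.02], [0.557, 0.087, 0.02], [0.557, 0.087, 0.02]], turn=[[-0.01, 0, 0], [-0.01, 0, 0], [-0.01, 0, 0], [-0.01, 0, 0], [-0.01, 0, 0], [-0.01, 0, 0], [-0.01, 0, 0], [-0.01, 0, 0]], jaw=[0.1, 0.1, 0.1, 0.1, 0.1, 0.1, 0.1, 0.1])

```text
time: 21.13
tool_pos: [0.5305, -0.2354, 0.216]
tool_rot: [0.733, -0.68, 0.0, -0.001]
wrist_force: [1.3, 0.1, -0.9]
grip_width: 0.0768
```

```bash
python3 - <<'E'
from h import *
plans([([.5155,-.463,.16],-1.495),([.5155,-.463,.047],-1.495)])
E
```

```text
t 21.13 cur [ 0.5305 -0.2354  0.216 ] yaw -1.495 q [-0.5   0.42  1.59  0.    1.13  1.  ] w 0.0768 F [ 1.3  0.1 -0.9]
dp [0.2258, 0.0322, 0.0559] turn [-0.002, 0.0, -0.0] rows>= 6
t 21.13 cur [ 0.5305 -0.2354  0.216 ] yaw -1.495 q [-0.5   0.42  1.59  0.    1.13  1.  ] w 0.0768 F [ 1.3  0.1 -0.9]
dp [0.2259, 0.0324, 0.1689] turn [-0.002, 0.0, -0.0] rows>= 7
```

>>> drive_tool(dp=[[0.226, 0.0325, 0.01], [0.226, 0.0325, 0.02], [0.226, 0.0325, 0.03], [0.226, 0.0325, 0.04], [0.226, 0.0325, 0.05], [0.226, 0.0325, 0.06], [0.226, 0.0325, 0.06], [0.226, 0.0325, 0.06]], turn=[[0, 0, 0], [0, 0, 0], [0, 0, 0], [0, 0, 0], [0, 0, 0], [0, 0, 0], [0, 0, 0], [0, 0, 0]], jaw=[0.1, 0.1, 0.1, 0.1, 0.1, 0.1, 0.1, 0.1])

```text
time: 21.8
tool_pos: [0.5141, -0.4637, 0.1537]
tool_rot: [0.733, -0.681, -0.001, -0.001]
wrist_force: [0.8, 0.7, 0.5]
grip_width: 0.077
```

```bash
python3 - <<'E'
from h import *
c,im=snap('wrist','w18')
plans([([.5155,-.463,.047],-1.495)])
r=spotter.cut_out('wrist','tub1')
print([(round(d['p'],2),[int(v) for v in cv2.boundingRect(d['pixels'].astype(np.uint8))]) for d in r], proj(c,[.5155,-.463,.08]))
E
```

```text
t 21.85 cur [ 0.5149 -0.4629  0.1552] yaw -1.496 q [-0.8   0.68  1.31  0.    1.15  0.69] w 0.0771 F [-0.3  0.4  1.8]
dp [0.0003, -0.0004, 0.1082] turn [-0.001, 0.002, -0.001] rows>= 3
[(0.84, [104, 341, 20, 29]), (0.77, [228, 163, 59, 63])] [[258.13880017 198.76953451]]
```

View pics/w18.png

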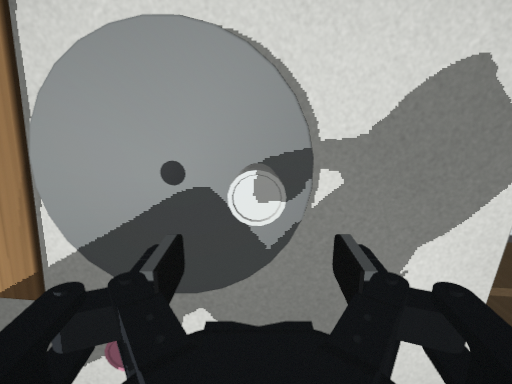

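Lid at (257,198), predicted (258,199): aligned. Descend and grip.

>>> drive_tool(dp=[[0, 0, 0.03], [0, 0, 0.07], [0, 0, 0.1], [0, 0, 0.107], [0, 0, 0.107], [0, 0, 0.107]], turn=[[0, 0, 0], [0, 0, 0], [0, 0, 0], [0, 0, 0], [0, 0, 0], [0, 0, 0]], jaw=[0.1, 0.1, 0.1, 0.1, 0.1, 0.2])

```text
time: 22.4
tool_pos: [0.5168, -0.4626, 0.0514]
tool_rot: [0.734, -0.679, 0.002, -0.001]
wrist_force: [0.4, 0.1, 1.9]
grip_width: 0.069
```

>>> drive_tool(dp=[[0, 0, 0], [0, 0, 0], [0, 0, 0], [0, 0, 0], [0, 0, 0]], turn=[[0, 0, 0], [0, 0, 0], [0, 0, 0], [0, 0, 0], [0, 0, 0]], jaw=[0.3, 0.5, 0.9, 0.9, 0.9])

```text
time: 22.82
tool_pos: [0.5181, -0.4634, 0.0547]
tool_rot: [0.734, -0.679, 0.004, -0.001]
wrist_force: [-0.2, 3.2, 11.1]
grip_width: 0.0455
```

```bash
python3 - <<'E'
from h import *
snap('wrist','w19')
plans([([.612,.103,.19],-1.495)])
E
```

```text
t 22.87 cur [ 0.5181 -0.4634  0.0546] yaw -1.494 q [-0.8   0.8   1.36  0.    0.97  0.69] w 0.0454 F [-1.2  3.  12. ]
dp [-0.5569, -0.1381, -0.1369] turn [-0.007, -0.004, 0.001] rows>= 15
```

View pics/w19.png

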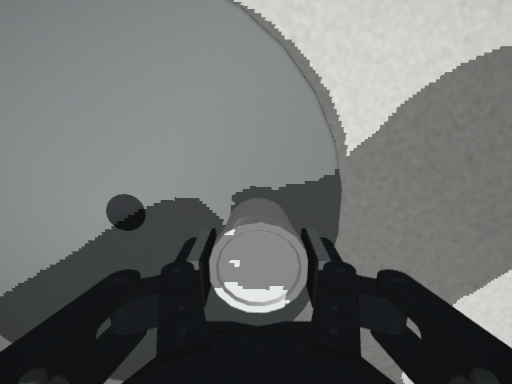

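>>> drive_tool(dp=[[0, 0, -0.03], [0, 0, -0.07], [0, 0, -0.11], [-0.02, -0.005, -0.137], [-0.557, -0.138, -0.137], [-0.557, -0.138, -0.137], [-0.557, -0.138, -0.137], [-0.557, -0.138, -0.137]], turn=[[0, 0, 0], [0, 0, 0], [-0.007, -0.004, 0], [-0.007, -0.004, 0], [-0.007, -0.004, 0], [-0.007, -0.004, 0], [-0.007, -0.004, 0], [-0.007, -0.004, 0]], jaw=[0.9, 0.9, 0.9, 0.9, 0.9, 0.9, 0.9, 0.9])

```text
time: 23.53
tool_pos: [0.5481, -0.2765, 0.1925]
tool_rot: [0.734, -0.68, 0.001, 0.0]
wrist_force: [0.6, 0.9, -1.4]
grip_width: 0.0455
```

```bash
python3 - <<'E'
from h import *
plans([([.612,.103,.19],-1.495)])
E
```

```text
t 23.53 cur [ 0.5481 -0.2765  0.1925] yaw -1.494 q [-0.54  0.5   1.52 -0.    1.12  0.95] w 0.0455 F [ 0.6  0.9 -1.4]
dp [-0.3735, -0.0926, 0.0021] turn [-0.001, -0.001, 0.001] rows>= 10
```

>>> drive_tool(dp=[[-0.373, -0.092, 0], [-0.373, -0.092, 0], [-0.373, -0.092, 0], [-0.373, -0.092, 0], [-0.373, -0.092, 0], [-0.373, -0.092, 0], [-0.373, -0.092, 0], [-0.373, -0.092, 0]], turn=[[0, 0, 0], [0, 0, 0], [0, 0, 0], [0, 0, 0], [0, 0, 0], [0, 0, 0], [0, 0, 0], [0, 0, 0]], jaw=[0.9, 0.9, 0.9, 0.9, 0.9, 0.9, 0.9, 0.9])

```text
time: 24.2
tool_pos: [0.603, 0.0527, 0.1933]
tool_rot: [0.734, -0.68, 0.002, -0.001]
wrist_force: [0.8, -0.7, -1.9]
grip_width: 0.0452
```

```bash
python3 - <<'E'
from h import *
plans([([.612,.103,.1],-1.495)])
E
```

```text
t 24.20 cur [0.603  0.0527 0.1933] yaw -1.494 q [ 0.01  0.49  1.54 -0.    1.11  1.51] w 0.0452 F [ 0.8 -0.7 -1.9]
dp [-0.0496, -0.0126, 0.0933] turn [-0.003, -0.002, 0.001] rows>= 3
```

>>> drive_tool(dp=[[-0.0495, -0.0125, 0.0], [-0.0495, -0.0125, 0.03], [-0.0495, -0.0125, 0.06], [-0.0495, -0.0125, 0.09], [-0.0495, -0.0125, 0.09], [-0.0495, -0.0125, 0.09]], turn=[[-0.003, -0.002, 0], [-0.003, -0.002, 0], [-0.003, -0.002, 0], [-0.003, -0.002, 0], [-0.003, -0.002, 0], [-0.003, -0.002, 0]], jaw=[0.9, 0.9, 0.9, 0.9, 0.9, 0.9])

```text
time: 24.7
tool_pos: [0.6117, 0.1029, 0.1036]
tool_rot: [0.734, -0.68, -0.001, 0.0]
wrist_force: [1.0, -1.0, -0.1]
grip_width: 0.0454
```

```bash
python3 - <<'E'
from h import *
snap('wrist','w20')
plans([([.611,.103,.047],-1.495)])
E
```

```text
t 24.75 cur [0.6127 0.1028 0.1052] yaw -1.495 q [0.09 0.62 1.56 0.   0.96 1.59] w 0.0454 F [ 0.8  0.6 -0.8]
dp [-0.0003, 0.0018, 0.0582] turn [-0.002, 0.0, 0.0] rows>= 2
```

View pics/w20.png

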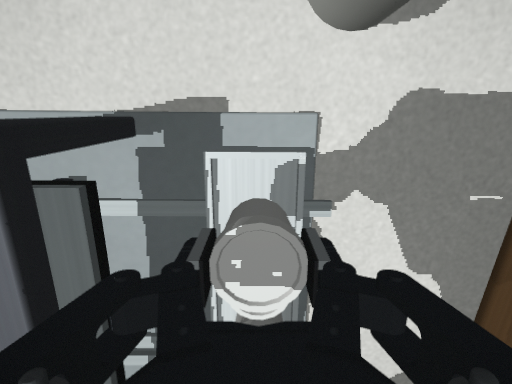

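>>> drive_tool(dp=[[0, 0.001, 0.03], [0, 0.001, 0.05], [0, 0.001, 0.057], [0, 0.001, 0.058], [0, 0.001, 0.058], [0, 0.001, 0.058]], turn=[[0, 0, 0], [0, 0, 0], [0, 0, 0], [0, 0, 0], [0, 0, 0], [0, 0, 0]], jaw=[0.9, 0.9, 0.9, 0.9, 0.9, 0.9])

```text
time: 25.25
tool_pos: [0.613, 0.1028, 0.0492]
tool_rot: [0.733, -0.68, 0.001, -0.002]
wrist_force: [0.6, 0.0, -1.2]
grip_width: 0.0455
```

>>> drive_tool(dp=[[0, 0, 0], [0, 0, 0], [0, 0, 0], [0, 0, -0.03], [0, 0, -0.07], [0, 0, -0.11], [0, 0, -0.15], [0, 0, -0.18]], turn=[[0, 0, 0], [0, 0, 0], [0, 0, 0], [0, 0, 0], [0, 0, 0], [0, 0, 0], [0, 0, 0], [0, 0, 0]], jaw=[0.5, 0.25, 0.25, 0.25, 0.25, 0.25, 0.25, 0.25])

```text
time: 25.92
tool_pos: [0.6127, 0.1027, 0.2334]
tool_rot: [0.733, -0.68, 0.003, -0.003]
wrist_force: [0.3, -0.6, 0.4]
grip_width: 0.0641
```

```bash
python3 - <<'E'
from h import *
c,im=snap('wrist','w21');snap('scene','s21');snap('side','d21')
p=np.load('press.npy');print(p)
plans([([.4146,.3389,.25],-1.495)])
E
```

```text
[0.5193399  0.21685867 0.07382538]
t 26.07 cur [0.6132 0.1028 0.2321] yaw -1.495 q [0.09 0.48 1.46 0.   1.19 1.59] w 0.0644 F [-0.7 -0.8  0.5]
dp [-0.2505, 0.1799, -0.0195] turn [-0.01, 0.001, 0.0] rows>= 8
```

View pics/w21.png

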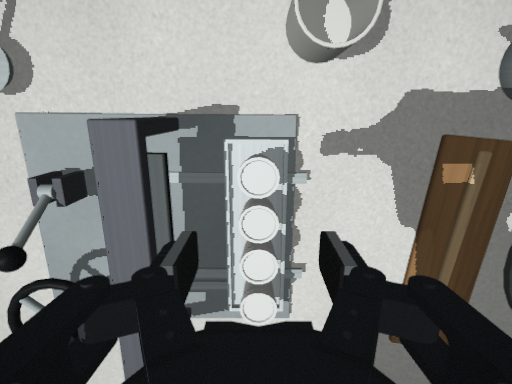

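View pics/s21.png

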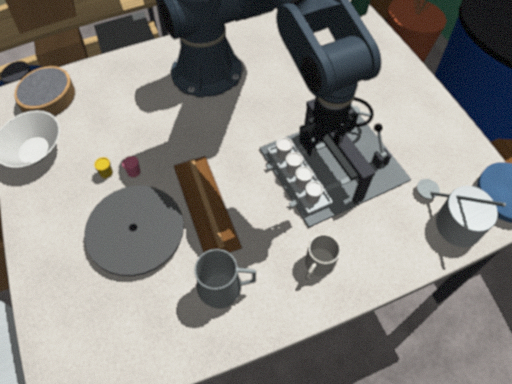

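>>> drive_tool(dp=[[-0.25, 0.18, -0.03], [-0.25, 0.18, -0.03], [-0.25, 0.18, -0.03], [-0.25, 0.18, -0.03], [-0.25, 0.18, -0.03], [-0.25, 0.18, -0.03], [-0.25, 0.18, -0.03], [-0.25, 0.18, -0.03]], turn=[[-0.01, 0, 0], [-0.01, 0, 0], [-0.01, 0, 0], [-0.01, 0, 0], [-0.01, 0, 0], [-0.01, 0, 0], [-0.01, 0, 0], [-0.01, 0, 0]], jaw=[0.25, 0.25, 0.25, 0.25, 0.25, 0.25, 0.25, 0.25])

```text
time: 26.73
tool_pos: [0.4112, 0.3409, 0.2598]
tool_rot: [0.734, -0.679, -0.001, 0.001]
wrist_force: [0.1, 0.3, 0.9]
grip_width: 0.0643
```

>>> drive_tool(dp=[[0, 0, 0], [0, 0, 0]], turn=[[0, 0, 0], [0, 0, 0]], jaw=[0.25, 0.25])

```text
time: 26.9
tool_pos: [0.4102, 0.3412, 0.2587]
tool_rot: [0.735, -0.678, -0.001, 0.001]
wrist_force: [-0.8, 0.5, 0.3]
grip_width: 0.0639
```

```bash
python3 - <<'E'
from h import *
st=sensors.get_state();c,im=snap('wrist','w22')
np.savez('w22.npz',**c)
plans([([.429,.29,.15],-1.495)])
print(proj(c,[[.410,.339,.085],[.429,.29,.125],[.429,.29,.083]]).round(1))
E
```

```text
t 26.95 cur [0.4111 0.3405 0.2587] yaw -1.492 q [0.6  0.29 1.66 0.   1.19 2.1 ] w 0.0644 F [-0.1 -0.6 -0.4]
dp [0.0517, -0.0142, 0.1087] turn [0.003, -0.001, 0.003] rows>= 3
[[260.2 173.7]
 [311.5 167.6]
 [304.7 160.3]]
```

View pics/w22.png

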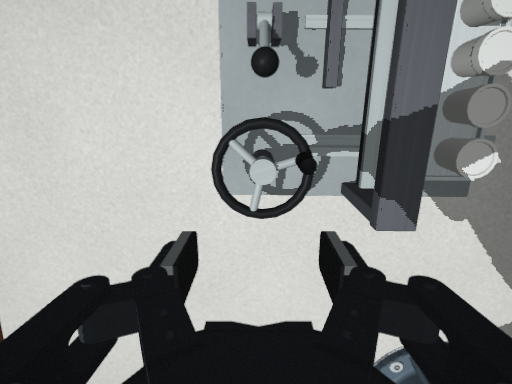

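```bash
python3 - <<'E'
import cv2
a=cv2.imread('pics/w22.png')[30:225,200:335];cv2.imwrite('pics/w22c.png',cv2.resize(a,None,fx=3,fy=3,interpolation=cv2.INTER_CUBIC))
E
```

```text
(no output)
```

View pics/w22c.png

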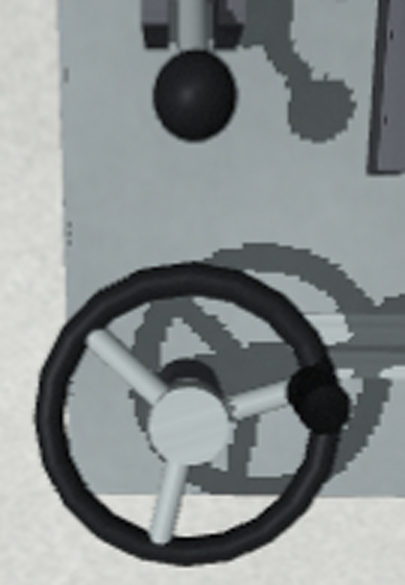

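```bash
python3 - <<'E'
from h import *
c=dict(np.load('w22.npz'))
h=onz(c,(263.3,172.3),.09);r=onz(c,(263,168),.08);k=onz(c,(308.3,165),.125);b=onz(c,(265,61.7),.115)
print('hub',h,'ring',r,'knob',k,'ball',b)
for H in (h,r): print(np.linalg.norm(k[:2]-H[:2]),np.degrees(np.arctan2(*(k-H)[1::-1])))
S=info('scene');D=info('side')
print(tri([(S,np.array((354.4,109))),(D,np.array((279.,308))),(c,np.array((263.3,172.3)))]))
print(tri([(D,np.array((275.5,280.))),(c,np.array((308.3,165)))]))
E
```

```text
hub [0.41298899 0.33577808 0.09      ] ring [0.41585693 0.33617574 0.08      ] knob [0.43130093 0.29347187 0.125     ] ball [0.52250755 0.34402436 0.115     ]
0.04609927679791192 -66.59496567070329
0.04541076847359645 -70.11730108025824
(array([0.41103819, 0.33549611, 0.08443031]), [np.float64(0.317217366653915), np.float64(0.7163785064408573), np.float64(0.6579641387854266)])
(array([0.43025199, 0.29288918, 0.12603243]), [np.float64(0.6229958262222989), np.float64(1.4370058738802918)])
```

```bash
python3 - <<'E'
from h import *
plans([([.4313,.293,.15],-1.495),([.4313,.293,.094],-1.495)])
E
```

```text
t 26.95 cur [0.4111 0.3405 0.2587] yaw -1.492 q [0.6  0.29 1.66 0.   1.19 2.1 ] w 0.0644 F [-0.1 -0.6 -0.4]
dp [0.0489, -0.0168, 0.1087] turn [0.003, -0.001, 0.003] rows>= 3
t 26.95 cur [0.4111 0.3405 0.2587] yaw -1.492 q [0.6  0.29 1.66 0.   1.19 2.1 ] w 0.0644 F [-0.1 -0.6 -0.4]
dp [0.0488, -0.0169, 0.1647] turn [0.003, -0.001, 0.003] rows>= 5
```

>>> drive_tool(dp=[[0.049, -0.017, 0.02], [0.049, -0.017, 0.05], [0.049, -0.017, 0.08], [0.049, -0.017, 0.108], [0.049, -0.017, 0.108], [0.049, -0.017, 0.108]], turn=[[0, 0, 0.003], [0, 0, 0.003], [0, 0, 0.003], [0, 0, 0.003], [0, 0, 0.003], [0, 0, 0.003]], jaw=[0.4, 0.4, 0.4, 0.4, 0.4, 0.4])

```text
time: 27.45
tool_pos: [0.4317, 0.2916, 0.15]
tool_rot: [0.733, -0.68, -0.001, 0.003]
wrist_force: [0.2, -0.4, 1.1]
grip_width: 0.0514
```

```bash
python3 - <<'E'
from h import *
c,im=snap('wrist','w23')
plans([([.4313,.293,.094],-1.495)])
print(proj(c,[[.4135,.3362,.085],[.4313,.293,.125],[.4313,.293,.083]]).round(1))
E
```

```text
t 27.50 cur [0.4324 0.2924 0.1514] yaw -1.496 q [0.5  0.4  1.8  0.   0.94 2.  ] w 0.0512 F [ 0.7 -1.  -0.1]
dp [-0.0008, 0.0009, 0.0574] turn [0.003, -0.001, -0.001] rows>= 2
[[200.  221.6]
 [256.5 224.1]
 [256.6 203.1]]
```

View pics/w23.png

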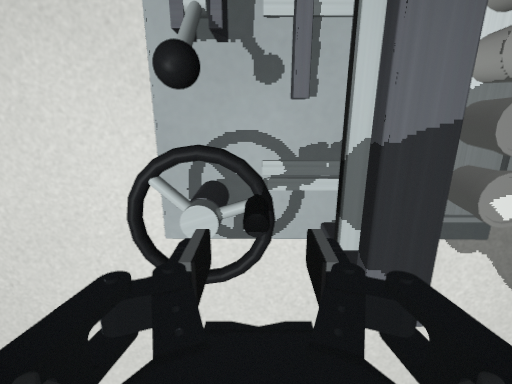

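>>> drive_tool(dp=[[-0.001, 0.001, 0.02], [-0.001, 0.001, 0.04], [-0.001, 0.001, 0.055], [-0.001, 0.001, 0.057], [-0.001, 0.001, 0.057]], turn=[[0, 0, 0], [0, 0, 0], [0, 0, 0], [0, 0, 0], [0, 0, 0]], jaw=[0.5, 0.5, 0.5, 0.5, 0.5])

```text
time: 27.92
tool_pos: [0.4318, 0.2934, 0.0954]
tool_rot: [0.733, -0.68, -0.001, 0.001]
wrist_force: [-0.3, 0.5, -0.3]
grip_width: 0.0427
```

>>> drive_tool(dp=[[0, 0, 0], [0, 0, 0], [0, 0, 0], [0, 0, 0], [0, 0, 0]], turn=[[0, 0, 0], [0, 0, 0], [0, 0, 0], [0, 0, 0], [0, 0, 0]], jaw=[0.7, 0.9, 1, 1, 1])

```text
time: 28.33
tool_pos: [0.4332, 0.2934, 0.0975]
tool_rot: [0.733, -0.68, 0.0, -0.001]
wrist_force: [1.1, -6.1, 9.2]
grip_width: 0.0167
```

```bash
cat > circ.py <<'E'
from h import *
import sys
H=np.array([.4135,.3362])
def rows(n,step,r=.047,z=None,lead=0):
    st=sensors.get_state();M=Rot.from_quat(st['tool_rot']).as_matrix();p=st['tool_pos']
    d=p[:2]-H;a=np.arctan2(d[1],d[0]);print('t %.2f'%st['time'],p.round(4),'ang %.1f'%np.degrees(a),'r %.4f'%np.linalg.norm(d),'w %.4f'%st['grip_width'],'F',st['wrist_force'].round(1),'q',st['qpos'].round(2))
    out=[]
    for i in range(1,n+1):
        b=a-np.radians(step)*i;t=np.array([*(H+r*np.array([np.cos(b),np.sin(b)])),p[2] if z is None else z])
        out.append((M.T@(t-p)).round(4).tolist())
    print(out)
if __name__=='__main__': rows(int(sys.argv[1]),float(sys.argv[2]),z=float(sys.argv[3]) if len(sys.argv)>3 else None)
E
python3 circ.py 8 15; python3 -c "
from h import *
snap('wrist','w24')"
```

```text
t 28.33 [0.4332 0.2934 0.0975] ang -65.3 r 0.0471 w 0.0167 F [ 1.1 -6.1  9.2] q [ 0.51  0.49  1.83 -0.    0.82  2.  ]
[[0.0027, 0.012, -0.0], [0.0022, 0.0243, -0.0], [-0.0014, 0.036, -0.0], [-0.0079, 0.0464, -0.0001], [-0.0169, 0.0547, -0.0001], [-0.0277, 0.0605, -0.0001], [-0.0397, 0.0632, -0.0001], [-0.0519, 0.0628, -0.0001]]
```

View pics/w24.png

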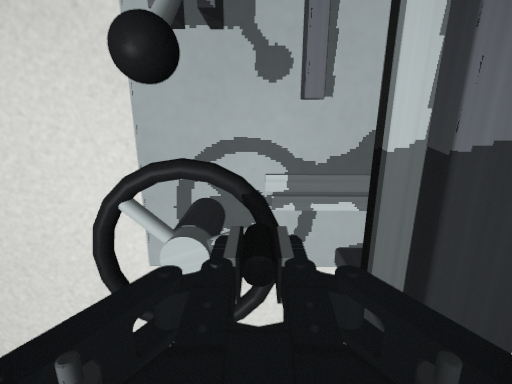

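>>> drive_tool(dp=[[0.003, 0.012, 0], [0.002, 0.024, 0], [-0.0015, 0.036, 0], [-0.008, 0.0465, 0], [-0.017, 0.055, 0], [-0.028, 0.0605, 0], [-0.04, 0.063, 0], [-0.052, 0.063, 0]], turn=[[0, 0, 0], [0, 0, 0], [0, 0, 0], [0, 0, 0], [0, 0, 0], [0, 0, 0], [0, 0, 0], [0, 0, 0]], jaw=[1, 1, 1, 1, 1, 1, 1, 1])

```text
time: 29.05
tool_pos: [0.3682, 0.3414, 0.0979]
tool_rot: [0.733, -0.68, 0.002, -0.003]
wrist_force: [22.5, -4.1, -21.1]
grip_width: 0.0158
```

```bash
python3 circ.py 8 22.5; python3 -c "
from h import *
snap('wrist','w25')"
```

```text
t 29.05 [0.3682 0.3414 0.0979] ang 173.5 r 0.0456 w 0.0158 F [ 22.5  -4.1 -21.1] q [ 0.66  0.45  1.89 -0.    0.79  2.15]
[[-0.0172, -0.0056, 0.0001], [-0.0303, -0.0184, 0.0002], [-0.0374, -0.0353, 0.0003], [-0.0375, -0.0537, 0.0004], [-0.0306, -0.0707, 0.0005], [-0.0178, -0.0837, 0.0005], [-0.0009, -0.0908, 0.0006], [0.0175, -0.091, 0.0005]]
```

View pics/w25.png

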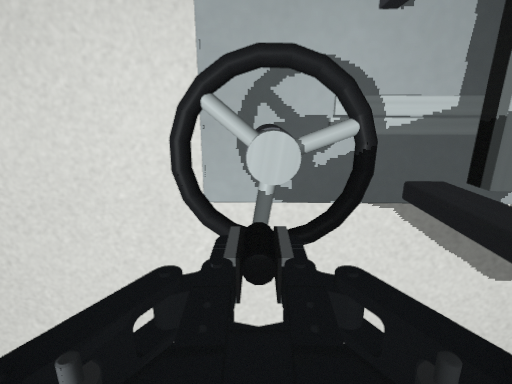

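```bash
sed -i 's/H=np.array.*/H=np.array([.4145,.3367])/' circ.py; python3 circ.py 8 22.5 .0965
```

```text
t 29.10 [0.3686 0.3429 0.0979] ang 172.3 r 0.0464 w 0.0157 F [ 12.5   0.8 -19.3] q [ 0.66  0.45  1.89 -0.    0.79  2.15]
[[-0.017, -0.0066, 0.0014], [-0.0297, -0.0198, 0.0016], [-0.0365, -0.0368, 0.0017], [-0.0363, -0.0552, 0.0018], [-0.029, -0.072, 0.0019], [-0.0158, -0.0848, 0.002], [0.0012, -0.0915, 0.002], [0.0195, -0.0913, 0.002]]
```

>>> drive_tool(dp=[[-0.017, -0.0065, 0.001], [-0.0295, -0.02, 0.0015], [-0.0365, -0.037, 0.0015], [-0.0365, -0.055, 0.002], [-0.029, -0.072, 0.002], [-0.016, -0.085, 0.002], [0.001, -0.0915, 0.002], [0.0195, -0.0915, 0.002]], turn=[[0, 0, 0], [0, 0, 0], [0, 0, 0], [0, 0, 0], [0, 0, 0], [0, 0, 0], [0, 0, 0], [0, 0, 0]], jaw=[1, 1, 1, 1, 1, 1, 1, 1])

```text
time: 29.77
tool_pos: [0.4624, 0.3305, 0.0975]
tool_rot: [0.733, -0.68, 0.002, -0.004]
wrist_force: [-11.4, 3.3, 4.5]
grip_width: 0.0158
```

```bash
python3 circ.py 8 22.5 .0965
```

```text
t 29.77 [0.4624 0.3305 0.0975] ang -7.4 r 0.0483 w 0.0158 F [-11.4   3.3   4.5] q [ 0.54  0.55  1.72 -0.    0.87  2.03]
[[0.0166, 0.0085, 0.0009], [0.0295, 0.0216, 0.0008], [0.0363, 0.0386, 0.0006], [0.0362, 0.0569, 0.0005], [0.029, 0.0738, 0.0004], [0.0159, 0.0866, 0.0003], [-0.0011, 0.0935, 0.0003], [-0.0194, 0.0933, 0.0004]]
```

>>> drive_tool(dp=[[0.0165, 0.0085, 0.001], [0.0295, 0.0215, 0.001], [0.036, 0.0385, 0.0005], [0.036, 0.057, 0.0005], [0.029, 0.0735, 0.0005], [0.016, 0.0865, 0.0005], [-0.001, 0.0935, 0.0005], [-0.0195, 0.093, 0.0005]], turn=[[0, 0, 0], [0, 0, 0], [0, 0, 0], [0, 0, 0], [0, 0, 0], [0, 0, 0], [0, 0, 0], [0, 0, 0]], jaw=[1, 1, 1, 1, 1, 1, 1, 1])

```text
time: 30.43
tool_pos: [0.3685, 0.3436, 0.0977]
tool_rot: [0.734, -0.68, 0.002, -0.006]
wrist_force: [17.9, -5.2, -7.8]
grip_width: 0.0158
```

```bash
sed -i 's/H=np.array.*/H=np.array([.4150,.3367])/' circ.py;python3 circ.py 8 22.5 .0965;python3 -c "
from h import *
snap('scene','s26')"
```

```text
t 30.43 [0.3685 0.3436 0.0977] ang 171.5 r 0.0470 w 0.0158 F [17.9 -5.2 -7.8] q [ 0.66  0.45  1.89 -0.    0.79  2.16]
[[-0.0167, -0.0075, 0.0013], [-0.0293, -0.0208, 0.0015], [-0.0359, -0.0379, 0.0017], [-0.0354, -0.0563, 0.0019], [-0.0279, -0.073, 0.0021], [-0.0146, -0.0856, 0.0022], [0.0026, -0.0921, 0.0022], [0.0209, -0.0916, 0.0021]]
```

View pics/s26.png

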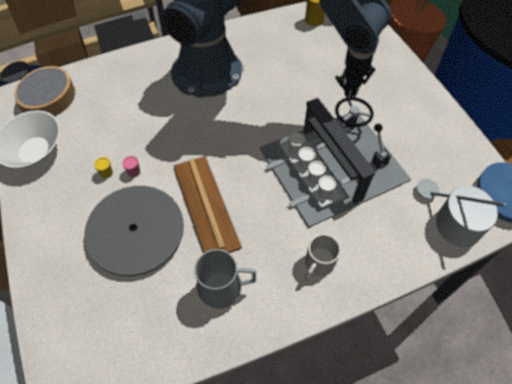

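```bash
python3 - <<'E'
import cv2
a=cv2.imread('pics/s26.png')[100:220,255:385];cv2.imwrite('pics/s26c.png',cv2.resize(a,None,fx=5,fy=5,interpolation=cv2.INTER_CUBIC))
E
```

```text
(no output)
```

View pics/s26c.png

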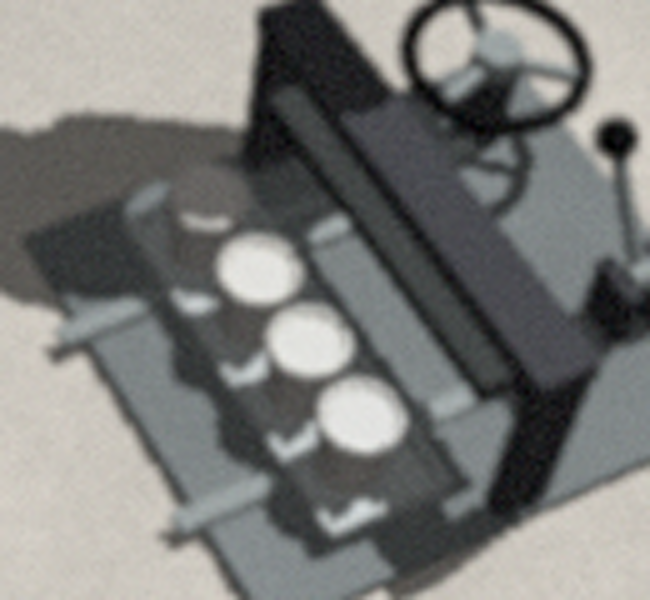

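>>> drive_tool(dp=[[-0.0165, -0.0075, 0.001], [-0.0295, -0.021, 0.0015], [-0.036, -0.038, 0.0015], [-0.0355, -0.0565, 0.002], [-0.028, -0.073, 0.002], [-0.0145, -0.0855, 0.002], [0.0025, -0.092, 0.002], [0.021, -0.0915, 0.002]], turn=[[0, 0, 0], [0, 0, 0], [0, 0, 0], [0, 0, 0], [0, 0, 0], [0, 0, 0], [0, 0, 0], [0, 0, 0]], jaw=[1, 1, 1, 1, 1, 1, 1, 1])

```text
time: 31.15
tool_pos: [0.4626, 0.3321, 0.0976]
tool_rot: [0.734, -0.679, 0.002, -0.006]
wrist_force: [-9.7, 3.2, 2.3]
grip_width: 0.0157
```

```bash
python3 circ.py 8 22.5 .0965
```

```text
t 31.15 [0.4626 0.3321 0.0976] ang -5.6 r 0.0478 w 0.0157 F [-9.7  3.2  2.3] q [0.54 0.55 1.72 0.   0.86 2.03]
[[0.017, 0.0075, 0.0009], [0.0302, 0.0201, 0.0007], [0.0376, 0.0369, 0.0004], [0.038, 0.0552, 0.0002], [0.0314, 0.0723, 0.0], [0.0187, 0.0856, -0.0], [0.0019, 0.093, -0.0], [-0.0164, 0.0934, 0.0001]]
```

>>> drive_tool(dp=[[0.017, 0.0075, 0.001], [0.03, 0.02, 0.001], [0.0375, 0.037, 0.0005], [0.038, 0.055, 0], [0.0315, 0.0725, 0], [0.0185, 0.0855, 0], [0.002, 0.093, 0], [-0.0165, 0.0935, 0]], turn=[[0, 0, 0], [0, 0, 0], [0, 0, 0], [0, 0, 0], [0, 0, 0], [0, 0, 0], [0, 0, 0], [0, 0, 0]], jaw=[1, 1, 1, 1, 1, 1, 1, 1])

```text
time: 31.82
tool_pos: [0.3683, 0.3419, 0.0977]
tool_rot: [0.734, -0.679, 0.003, -0.008]
wrist_force: [20.0, -4.2, -11.6]
grip_width: 0.0161
```

```bash
python3 circ.py 8 22.5 .0965
```

```text
t 31.82 [0.3683 0.3419 0.0977] ang 173.6 r 0.0470 w 0.0161 F [ 20.   -4.2 -11.6] q [ 0.66  0.45  1.9  -0.    0.78  2.15]
[[-0.017, -0.0069, 0.0014], [-0.0301, -0.0198, 0.0017], [-0.0372, -0.0366, 0.002], [-0.0374, -0.055, 0.0023], [-0.0305, -0.072, 0.0025], [-0.0176, -0.085, 0.0026], [-0.0007, -0.0922, 0.0026], [0.0176, -0.0923, 0.0024]]
```

>>> drive_tool(dp=[[-0.017, -0.007, 0.001], [-0.03, -0.02, 0.0015], [-0.037, -0.0365, 0.002], [-0.0375, -0.055, 0.002], [-0.0305, -0.072, 0.0025], [-0.0175, -0.085, 0.0025], [-0.0005, -0.092, 0.0025], [0.0175, -0.0925, 0.0025]], turn=[[0, 0, 0], [0, 0, 0], [0, 0, 0], [0, 0, 0], [0, 0, 0], [0, 0, 0], [0, 0, 0], [0, 0, 0]], jaw=[1, 1, 1, 1, 1, 1, 1, 1])

```text
time: 32.48
tool_pos: [0.4627, 0.3315, 0.0975]
tool_rot: [0.734, -0.679, 0.002, -0.008]
wrist_force: [-13.9, 4.2, 7.5]
grip_width: 0.016
```

```bash
python3 circ.py 8 22.5 .0965;python3 -c "
from h import *
snap('scene','s27')
plan([.4626,.3321,.0965],-1.495)
a=cv2.imread('pics/s27.png')[100:220,255:385];cv2.imwrite('pics/s27c.png',cv2.resize(a,None,fx=5,fy=5,interpolation=cv2.INTER_CUBIC))"
```

```text
t 32.48 [0.4627 0.3315 0.0975] ang -6.2 r 0.0480 w 0.0160 F [-13.9   4.2   7.5] q [0.54 0.55 1.72 0.   0.86 2.03]
[[0.0168, 0.0078, 0.0008], [0.03, 0.0206, 0.0005], [0.0372, 0.0375, 0.0002], [0.0374, 0.0558, -0.0001], [0.0305, 0.0728, -0.0003], [0.0177, 0.0859, -0.0004], [0.0009, 0.0931, -0.0004], [-0.0175, 0.0933, -0.0002]]
t 32.53 cur [0.462  0.3288 0.0975] yaw -1.495 q [ 0.54  0.54  1.73 -0.    0.86  2.03] w 0.0159 F [-1.9 -2.1  8. ]
dp [-0.0032, -0.0009, 0.001] turn [-0.013, 0.006, 0.0] rows>= 1
```

View pics/s27c.png

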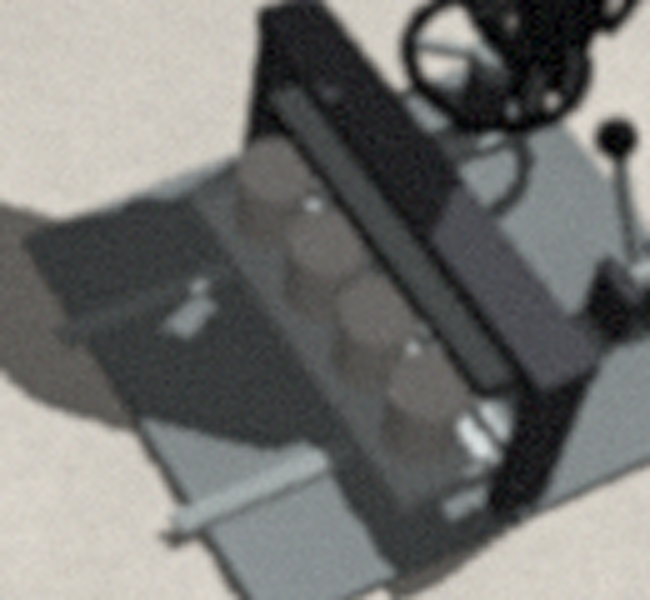

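```bash
python3 circ.py 8 22.5 .0965
```

```text
t 32.53 [0.462  0.3288 0.0975] ang -9.5 r 0.0476 w 0.0159 F [-1.9 -2.1  8. ] q [ 0.54  0.54  1.73 -0.    0.86  2.03]
[[0.0165, 0.0084, 0.0008], [0.0288, 0.022, 0.0005], [0.035, 0.0392, 0.0003], [0.0342, 0.0575, 0.0], [0.0264, 0.0741, -0.0001], [0.0128, 0.0865, -0.0002], [-0.0044, 0.0927, -0.0002], [-0.0227, 0.0919, -0.0]]
```

>>> drive_tool(dp=[[0.0165, 0.0085, 0.001], [0.029, 0.022, 0.0005], [0.035, 0.039, 0.0005], [0.034, 0.0575, 0], [0.0265, 0.074, 0], [0.013, 0.0865, 0], [-0.0045, 0.0925, 0], [-0.0225, 0.092, 0]], turn=[[-0.003, 0.002, 0], [-0.006, 0.003, 0], [-0.01, 0.005, 0], [-0.012, 0.006, 0], [-0.012, 0.006, 0], [-0.012, 0.006, 0], [-0.012, 0.006, 0], [-0.012, 0.006, 0]], jaw=[1, 1, 1, 1, 1, 1, 1, 1])

```text
time: 33.2
tool_pos: [0.3687, 0.3449, 0.0977]
tool_rot: [0.734, -0.68, 0.001, -0.002]
wrist_force: [19.0, -6.0, -9.7]
grip_width: 0.016
```

```bash
python3 circ.py 8 22.5 .0965
```

```text
t 33.20 [0.3687 0.3449 0.0977] ang 169.9 r 0.0471 w 0.0160 F [19.  -6.  -9.7] q [ 0.66  0.46  1.88 -0.    0.8   2.16]
[[-0.0165, -0.008, 0.0012], [-0.0287, -0.0217, 0.0013], [-0.0348, -0.039, 0.0014], [-0.0337, -0.0573, 0.0014], [-0.0258, -0.0738, 0.0015], [-0.0121, -0.0861, 0.0015], [0.0052, -0.0921, 0.0015], [0.0235, -0.0911, 0.0015]]
```

>>> drive_tool(dp=[[-0.0165, -0.008, 0.001], [-0.0285, -0.0215, 0.0015], [-0.035, -0.039, 0.0015], [-0.0335, -0.0575, 0.0015], [-0.026, -0.074, 0.0015], [-0.012, -0.086, 0.0015], [0.005, -0.092, 0.0015], [0.0235, -0.091, 0.0015]], turn=[[0, 0, 0], [0, 0, 0], [0, 0, 0], [0, 0, 0], [0, 0, 0], [0, 0, 0], [0, 0, 0], [0, 0, 0]], jaw=[1, 1, 1, 1, 1, 1, 1, 1])

```text
time: 33.87
tool_pos: [0.4634, 0.3349, 0.0989]
tool_rot: [0.732, -0.681, -0.002, -0.01]
wrist_force: [-20.1, 141.9, -36.1]
grip_width: 0.0162
```

```bash
python3 circ.py 8 9 .0965
```

```text
t 33.87 [0.4634 0.3349 0.0989] ang -2.1 r 0.0484 w 0.0162 F [-20.1 141.9 -36.1] q [0.54 0.55 1.71 0.01 0.86 2.03]
[[0.0071, 0.0028, 0.0023], [0.0141, 0.0053, 0.0021], [0.0205, 0.0088, 0.002], [0.0264, 0.0134, 0.0018], [0.0314, 0.0187, 0.0017], [0.0356, 0.0248, 0.0015], [0.0387, 0.0315, 0.0014], [0.0408, 0.0386, 0.0013]]
```

>>> drive_tool(dp=[[0, 0, 0.001], [-0.001, 0, 0.001]], turn=[[0, 0, 0], [0, 0, 0]], jaw=[1, 1])

```text
time: 34.03
tool_pos: [0.4631, 0.3396, 0.1]
tool_rot: [0.732, -0.682, -0.004, -0.013]
wrist_force: [-9.6, 20.2, 2.8]
grip_width: 0.016
```

```bash
python3 circ.py 1 9 .0965;python3 -c "
from h import *
snap('scene','s28');snap('side','d28')
a=cv2.imread('pics/s28.png')[100:220,255:385];cv2.imwrite('pics/s28c.png',cv2.resize(a,None,fx=5,fy=5,interpolation=cv2.INTER_CUBIC))
a=cv2.imread('pics/d28.png')[210:360,165:320];cv2.imwrite('pics/d28c.png',cv2.resize(a,None,fx=4,fy=4,interpolation=cv2.INTER_CUBIC))"
```

```text
t 34.03 [0.4631 0.3396 0.1   ] ang 3.5 r 0.0482 w 0.0160 F [-9.6 20.2  2.8] q [0.54 0.55 1.71 0.02 0.86 2.03]
[[0.0074, 0.0019, 0.0033]]
```

View pics/s28c.png

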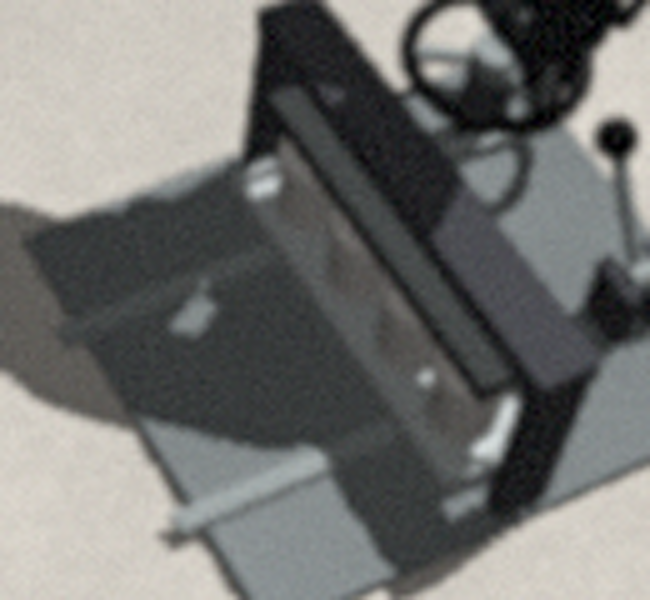

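View pics/d28c.png

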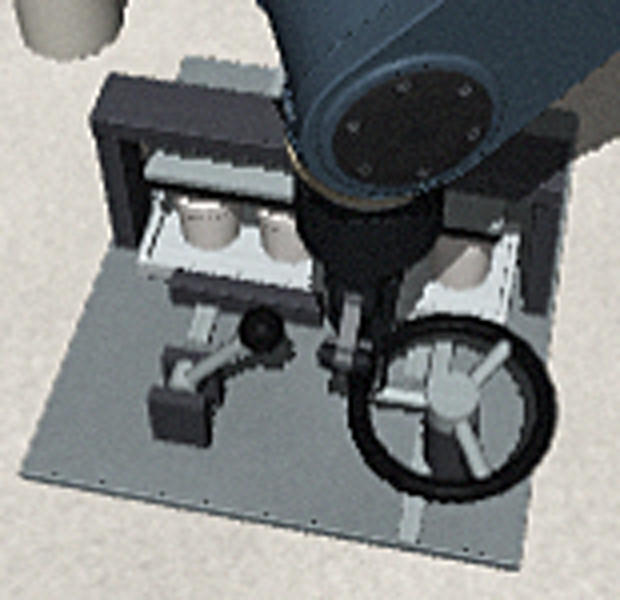

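>>> drive_tool(dp=[[0, 0, 0], [0, 0, 0], [0, 0, 0], [0, 0, -0.03], [0, 0, -0.07], [0, 0, -0.11], [0, 0, -0.14], [0, 0, -0.14]], turn=[[0, 0, 0], [0, 0, 0], [0, 0, 0], [-0.02, 0, 0], [-0.02, 0.01, 0], [-0.02, 0.01, 0], [-0.02, 0.01, 0], [-0.02, 0.01, 0]], jaw=[0.8, 0.6, 0.5, 0.5, 0.5, 0.5, 0.5, 0.5])

```text
time: 34.8
tool_pos: [0.4638, 0.3371, 0.2472]
tool_rot: [0.732, -0.682, -0.005, -0.007]
wrist_force: [0.0, -0.5, 0.5]
grip_width: 0.0424
```

```bash
python3 -c "
from h import *
c,im=snap('wrist','w29');np.savez('w29.npz',**c)
plan([.4,.35,.25],-1.495)
plan([.45,.42,.25],-1.495)
"
```

```text
t 34.85 cur [0.4629 0.3366 0.2438] yaw -1.500 q [0.54 0.38 1.58 0.02 1.18 2.03] w 0.0430 F [-0.3 -0.5  0.2]
dp [-0.0179, 0.0618, -0.0058] turn [0.0, 0.016, -0.005] rows>= 2
t 34.85 cur [0.4629 0.3366 0.2438] yaw -1.500 q [0.54 0.38 1.58 0.02 1.18 2.03] w 0.0430 F [-0.3 -0.5  0.2]
dp [-0.0842, 0.007, -0.0048] turn [0.0, 0.016, -0.005] rows>= 3
```

View pics/w29.png

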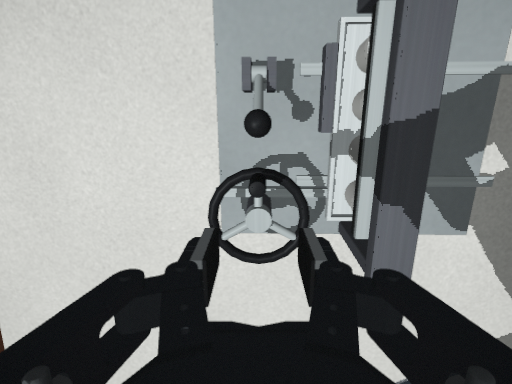

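```bash
python3 - <<'E'
from h import *
c=dict(np.load('w29.npz'));im=cv2.imread('pics/w29.png')
cv2.imwrite('pics/w29c.png',cv2.resize(im[5:240,300:420],None,fx=5,fy=2.5,interpolation=cv2.INTER_CUBIC))
p=np.load('press.npy');co,s=np.cos(.0755),np.sin(.0755)
for u in [(341,18),(327,220)]:
    X=onz(c,u,.03);d=X[:2]-p[:2];print(X,'press',co*d[0]+s*d[1],-s*d[0]+co*d[1])
q=np.array([[0.645,0.1437],[0.6514,0.0669],[0.4111,0.0494],[0.4056,0.1245]])-p[:2]
print(np.column_stack([q@[co,s],q@[-s,co]]).round(4))
E
```

```text
[0.63845751 0.26077945 0.03      ] press 0.12209114480215978 0.03481082901555456
[0.39818724 0.24327559 0.03      ] press -0.1188149378907814 0.03548000588928128
[[ 0.1198 -0.0824]
 [ 0.1204 -0.1595]
 [-0.1206 -0.1588]
 [-0.1204 -0.0835]]
```

View pics/w29c.png

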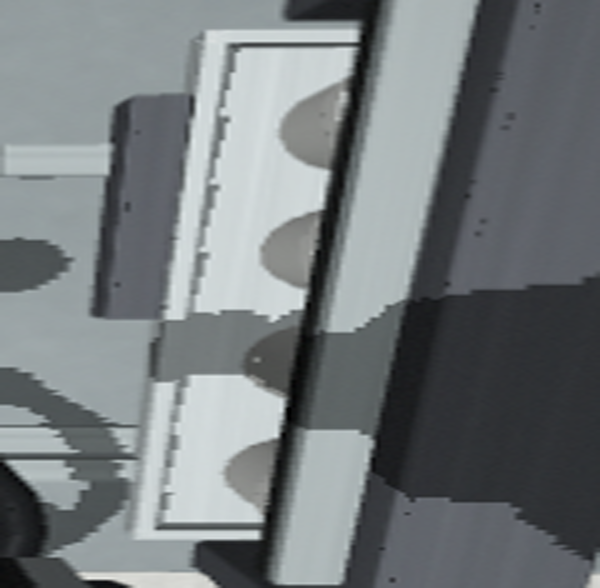

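```bash
python3 -c "
from h import *
plan([.5,.285,.235],-1.495)
"
```

```text
t 34.85 cur [0.4629 0.3366 0.2438] yaw -1.500 q [0.54 0.38 1.58 0.02 1.18 2.03] w 0.0430 F [-0.3 -0.5  0.2]
dp [0.0542, -0.0333, 0.008] turn [0.0, 0.016, -0.005] rows>= 2
```

>>> drive_tool(dp=[[0.054, -0.033, 0.008], [0.054, -0.033, 0.008], [0.054, -0.033, 0.008], [0.054, -0.033, 0.008]], turn=[[0, 0.016, 0], [0, 0.016, 0], [0, 0.016, 0], [0, 0.016, 0]], jaw=[0.5, 0.5, 0.5, 0.5])

```text
time: 35.18
tool_pos: [0.4998, 0.2841, 0.2339]
tool_rot: [0.731, -0.682, -0.0, 0.001]
wrist_force: [0.0, 0.1, 0.3]
grip_width: 0.0426
```

```bash
python3 -c "
from h import *
c,im=snap('wrist','w30');np.savez('w30.npz',**c)
cv2.imwrite('pics/w30c.png',cv2.resize(im[40:330,200:340],None,fx=5,fy=2,interpolation=cv2.INTER_CUBIC))
plan([.5,.285,.235],-1.495)
"
```

```text
t 35.23 cur [0.4994 0.2848 0.2342] yaw -1.501 q [0.44 0.39 1.58 0.   1.17 1.94] w 0.0429 F [-0.6 -0.7  0.3]
dp [-0.0001, -0.0006, -0.0008] turn [0.002, -0.001, -0.006] rows>= 1
```

View pics/w30.png

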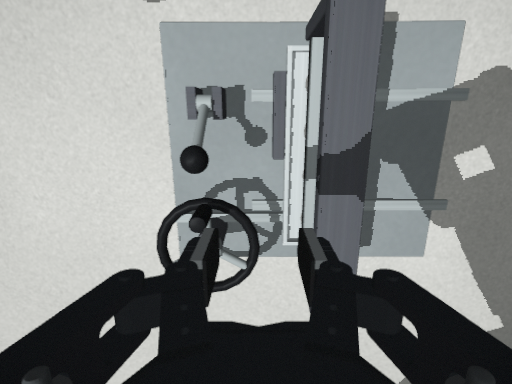

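View pics/w30c.png

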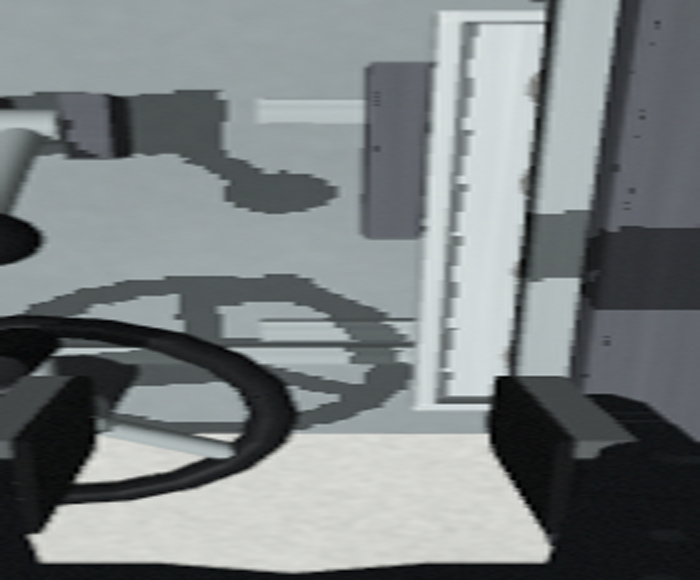

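```bash
python3 - <<'E'
from h import *
c=dict(np.load('w30.npz'))
P=np.array([onz(c,u,.01)[:2] for u in [(161,22),(465,21),(424,256.5),(184,257)]])
m=P.mean(0);ex=((P[0]-P[3])+(P[1]-P[2]));ex/=np.linalg.norm(ex);ey=np.array([-ex[1],ex[0]])
print('plate centre',m,'yaw',np.arctan2(ex[1],ex[0]),np.linalg.norm(P[0]-P[1]),np.linalg.norm(P[0]-P[3]))
for u in [(288,46),(283,244)]:
    d=onz(c,u,.03)[:2]-m;print('tray edge',d@ex,d@ey)
for u in [(194,159)]:
    X=onz(c,u,.115);d=X[:2]-m;print('ball',X,d@ex,d@ey)
for z in (.03,.035):
  d=onz(c,(200+433/5,40+150/2),z)[:2]-m;print('bar edge',d@ex,d@ey)
E
```

```text
plate centre [0.52045894 0.22148192] yaw 0.07953034159890786 0.34603223455149323 0.2989139461692929
tray edge 0.12119608574559555 0.02957146981104666
tray edge -0.11916946552725904 0.031915388157757844
ball [0.5214053  0.34540513 0.115     ] 0.010788638671905776 0.12345631625453309
bar edge 0.04777910968757546 0.029839844962309955
bar edge 0.047864615679304515 0.03033269779180096
```

```bash
python3 - <<'E'
from h import *
cv2.imwrite('pics/w30d.png',cv2.resize(cv2.imread('pics/w30.png')[185:300,145:275],None,fx=5,fy=5,interpolation=cv2.INTER_CUBIC))
cv2.imwrite('pics/w29d.png',cv2.resize(cv2.imread('pics/w29.png')[150:275,200:320],None,fx=4,fy=4,interpolation=cv2.INTER_CUBIC))
E
```

```text
(no output)
```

View pics/w29d.png

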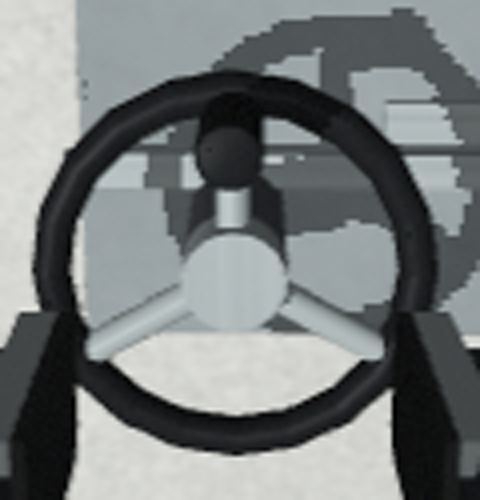

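```bash
python3 - <<'E'
from h import *
a=dict(np.load('w29.npz'));b=dict(np.load('w30.npz'))
T={'rimA':((341,18),(288,46)),'rimB':((327,220),(283,244)),'barTopR':((338,43),(286.6,72)),'ball':((258,123),(194,159)),'hub':((259,220.5),None)}
R={}
for k,(u,v) in T.items():
    if v: X,e=tri([(a,np.array(u,float)),(b,np.array(v,float))]);print(k,X.round(4),np.round(e,1))
ex=np.array([np.cos(.0765),np.sin(.0765)]);ey=np.array([-ex[1],ex[0]])
for n,c in (('a',a),('b',b)):
    ball=onz(c,T['ball'][0 if n=='a' else 1],.115)[:2]
    for k in ('rimA','rimB'):
        r=onz(c,T[k][0 if n=='a' else 1],.03)[:2];print(n,k,'y rel ball axis',(r-ball)@ey,'-> press y',.13+(r-ball)@ey)
h=onz(a,T['hub'][0],.088)[:2]
print('hub',h,[.13+(onz(a,T[k][0],.03)[:2]-h)@ey for k in('rimA','rimB')])
# initial reference: w22 hub & ball vs w2 tray
E
```

```text
rimA [0.6393 0.2603 0.0275] [0.1 0.1]
rimB [0.3983 0.2434 0.0292] [0.4 0.4]
barTopR [0.6129 0.2599 0.0296] [0.6 0.6]
ball [0.5223 0.344  0.121 ] [0.3 0.3]
a rimA y rel ball axis -0.09182844379945013 -> press y 0.03817155620054988
a rimB y rel ball axis -0.09091836121776987 -> press y 0.03908163878223013
b rimA y rel ball axis -0.09354984360530681 -> press y 0.03645015639469319
b rimB y rel ball axis -0.09193432463482376 -> press y 0.038065675365176244
hub [0.41322529 0.33558623] [np.float64(0.03819855156401562), np.float64(0.03910863414569586)]
```

```bash
python3 -c "
from h import *
plan([.522,.3443,.16],-1.495)
plan([.522,.3443,.097],-1.495)
"
```

```text
t 35.23 cur [0.4994 0.2848 0.2342] yaw -1.501 q [0.44 0.39 1.58 0.   1.17 1.94] w 0.0429 F [-0.6 -0.7  0.3]
dp [-0.0578, -0.0269, 0.0741] turn [0.002, -0.001, -0.006] rows>= 3
t 35.23 cur [0.4994 0.2848 0.2342] yaw -1.501 q [0.44 0.39 1.58 0.   1.17 1.94] w 0.0429 F [-0.6 -0.7  0.3]
dp [-0.0578, -0.027, 0.1371] turn [0.002, -0.001, -0.006] rows>= 4
```

>>> drive_tool(dp=[[-0.058, -0.027, 0], [-0.058, -0.027, 0.02], [-0.058, -0.027, 0.05], [-0.058, -0.027, 0.07], [-0.058, -0.027, 0.07]], turn=[[0, 0, -0.006], [0, 0, -0.006], [0, 0, -0.006], [0, 0, -0.006], [0, 0, -0.006]], jaw=[0.35, 0.35, 0.35, 0.35, 0.35])

```text
time: 35.65
tool_pos: [0.5194, 0.3444, 0.1593]
tool_rot: [0.734, -0.679, -0.002, 0.005]
wrist_force: [-1.1, -1.2, 0.1]
grip_width: 0.0555
```

```bash
python3 -c "
from h import *
c,im=snap('wrist','w31')
plan([.522,.3443,.097],-1.495)
print(proj(c,[.522,.3443,.117]))
"
```

```text
t 35.70 cur [0.5206 0.3447 0.1621] yaw -1.494 q [0.51 0.56 1.51 0.   1.08 2.  ] w 0.0557 F [ 0.  -0.7  0.6]
dp [0.0004, -0.0018, 0.0651] turn [0.006, -0.002, 0.001] rows>= 2
[[258.96878916 210.25575809]]
```

View pics/w31.png

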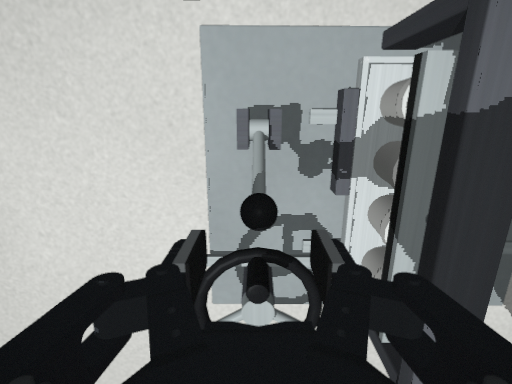

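>>> drive_tool(dp=[[0, -0.001, 0.02], [0, -0.0015, 0.045], [0, -0.0015, 0.064], [0, -0.0015, 0.064], [0, -0.0015, 0.064]], turn=[[0.005, 0, 0], [0.005, 0, 0], [0.005, 0, 0], [0.005, 0, 0], [0.005, 0, 0]], jaw=[0.4, 0.4, 0.4, 0.4, 0.5])

```text
time: 36.12
tool_pos: [0.5219, 0.345, 0.0994]
tool_rot: [0.734, -0.679, 0.001, 0.001]
wrist_force: [0.4, -0.5, 1.7]
grip_width: 0.0432
```

>>> drive_tool(dp=[[0, 0, 0], [0, 0, 0], [0, 0, 0], [0, 0, 0]], turn=[[0, 0, 0], [0, 0, 0], [0, 0, 0], [0, 0, 0]], jaw=[0.65, 0.8, 0.8, 0.8])

```text
time: 36.45
tool_pos: [0.5225, 0.3445, 0.1019]
tool_rot: [0.734, -0.679, 0.001, 0.001]
wrist_force: [-3.5, -8.5, 7.4]
grip_width: 0.023
```

```bash
python3 - <<'E'
from h import *
st=sensors.get_state();M=Rot.from_quat(st['tool_rot']).as_matrix();p=st['tool_pos'];print(p,st['grip_width'],st['wrist_force'].round(1))
e=np.array([np.cos(.0765),np.sin(.0765),0])
for th in np.linspace(-.6,0,7):
    d=.085*(np.sin(th)+np.sin(.7))*e+[0,0,.085*(np.cos(th)-np.cos(.7))];print((M.T@d).round(4).tolist())
E
```

```text
[0.52254179 0.34447978 0.10191235] 0.023030365162746542 [-3.5 -8.5  7.4]
[0.0, -0.0068, -0.0051]
[0.0, -0.014, -0.0096]
[0.0, -0.0217, -0.0133]
[0.0001, -0.0297, -0.0162]
[0.0001, -0.0379, -0.0183]
[0.0001, -0.0463, -0.0195]
[0.0001, -0.0548, -0.0199]
```

>>> drive_tool(dp=[[0, -0.007, -0.005], [0, -0.014, -0.0095], [0, -0.0215, -0.0135], [0, -0.03, -0.016], [0, -0.038, -0.0185], [0, -0.0465, -0.0195], [0, -0.055, -0.02], [0, -0.055, -0.02]], turn=[[0, 0, 0], [0, 0, 0], [0, 0, 0], [0, 0, 0], [0, 0, 0], [0, 0, 0], [0, 0, 0], [0, 0, 0]], jaw=[0.8, 0.8, 0.8, 0.8, 0.8, 0.8, 0.8, 0.8])

```text
time: 37.12
tool_pos: [0.5801, 0.3495, 0.1239]
tool_rot: [0.734, -0.68, 0.002, -0.002]
wrist_force: [-0.4, 0.3, 0.6]
grip_width: 0.0173
```

```bash
python3 -c "
from h import *
c,im=snap('wrist','w32');snap('side','d32')
plan([.577,.3487,.121],-1.495)
a=cv2.imread('pics/d32.png')[210:360,165:320];cv2.imwrite('pics/d32c.png',cv2.resize(a,None,fx=4,fy=4,interpolation=cv2.INTER_CUBIC))
"
```

```text
t 37.22 cur [0.5781 0.3492 0.123 ] yaw -1.494 q [ 0.48  0.69  1.39 -0.    1.06  1.97] w 0.0168 F [ 0.9 -0.3  0.2]
dp [0.0004, 0.0012, 0.002] turn [-0.003, -0.002, 0.001] rows>= 1
```

View pics/w32.png

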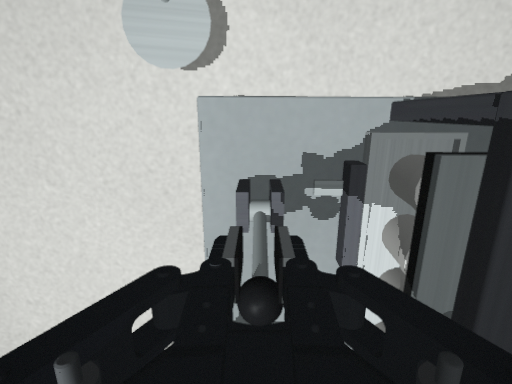

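View pics/d32c.png

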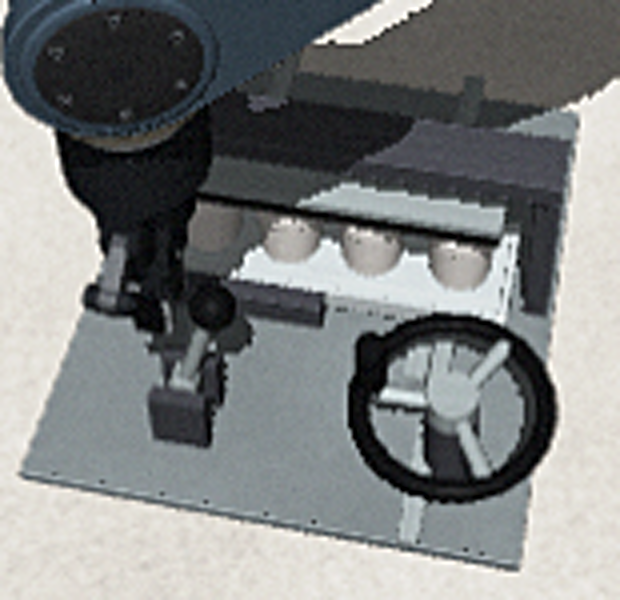

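>>> drive_tool(dp=[[0, 0, 0], [0, 0, 0], [0, 0, 0], [0, 0, -0.02], [0, 0, -0.05], [0, 0, -0.08], [0, 0, -0.1], [0, 0, -0.1]], turn=[[0, 0, 0], [0, 0, 0], [0, 0, 0], [0, 0, 0], [0, 0, 0], [0, 0, 0], [0, 0, 0], [0, 0, 0]], jaw=[0.5, 0.2, 0.1, 0.1, 0.1, 0.1, 0.1, 0.1])

```text
time: 37.88
tool_pos: [0.5792, 0.3503, 0.2284]
tool_rot: [0.734, -0.679, 0.003, -0.004]
wrist_force: [0.6, 0.1, 0.2]
grip_width: 0.0767
```

```bash
python3 -c "
from h import *
c,im=snap('wrist','w33');snap('side','d33');snap('scene','s33')
plan([.577,.3487,.2],-1.495)
a=cv2.imread('pics/d33.png')[210:360,165:320];cv2.imwrite('pics/d33c.png',cv2.resize(a,None,fx=4,fy=4,interpolation=cv2.INTER_CUBIC))
np.savez('w33.npz',**c)
"
```

```text
t 38.03 cur [0.5774 0.3493 0.2224] yaw -1.494 q [ 0.48  0.59  1.3  -0.    1.25  1.97] w 0.0767 F [ 0.2  0.3 -0.2]
dp [0.0005, 0.0005, 0.0224] turn [-0.002, -0.002, 0.001] rows>= 1
```

View pics/w33.png

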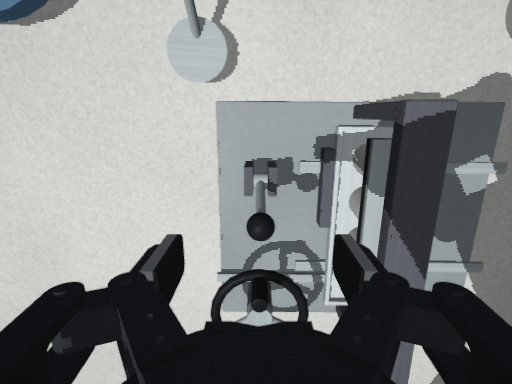

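View pics/d33c.png

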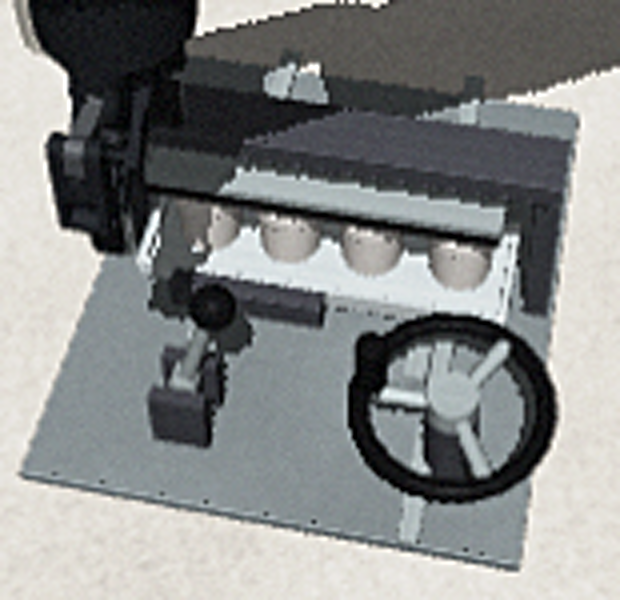

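```bash
python3 - <<'E'
from h import *
c=dict(np.load('w33.npz'));D=info('side')
X,e=tri([(c,np.array((260.5,227.))),(D,np.array((217.75,286.5)))]);print(X,e)
ex=np.array([np.cos(.0765),np.sin(.0765)])
b0=np.array([.522,.3443]);x=(X[:2]-b0)@ex;print('moved',x,'theta',np.arcsin(np.clip((x-.0548)/.085,-1,1)))
for th in (-.5,-.4,-.3,-.2,-.1,0):
    P=[*(b0+ex*(.0548+.085*np.sin(th))),.05+.085*np.cos(th)];print(th,proj(c,P)[0].round(1),proj(D,P)[0].round(1))
print([proj(D,[*b0,.115])])
E
```

```text
[0.54811991 0.34625115 0.13207364] [np.float64(0.003956362267697162), np.float64(0.001651015915291654)]
moved 0.026192638695126263 theta -0.3432584038845485
-0.5 [260.4 236. ] [223.3 289.3]
-0.4 [260.4 230. ] [219.8 287.8]
-0.3 [260.4 223. ] [216.3 286.5]
-0.2 [260.5 215.3] [212.6 285.4]
-0.1 [260.5 206.8] [208.9 284.4]
0 [260.5 197.7] [205.2 283.7]
[array([[229.61621518, 292.7794055 ]])]
```

```bash
python3 -c "
from h import *
plan([.512,.3435,.19],-1.495)
plan([.512,.3435,.111],-1.495)
"
```

```text
t 38.03 cur [0.5774 0.3493 0.2224] yaw -1.494 q [ 0.48  0.59  1.3  -0.    1.25  1.97] w 0.0767 F [ 0.2  0.3 -0.2]
dp [0.0007, 0.0658, 0.0322] turn [-0.002, -0.002, 0.001] rows>= 2
t 38.03 cur [0.5774 0.3493 0.2224] yaw -1.494 q [ 0.48  0.59  1.3  -0.    1.25  1.97] w 0.0767 F [ 0.2  0.3 -0.2]
dp [0.0005, 0.0659, 0.1112] turn [-0.002, -0.002, 0.001] rows>= 4
```

>>> drive_tool(dp=[[0, 0.04, 0], [0, 0.066, 0], [0, 0.066, 0], [0, 0.066, 0.02], [0, 0.066, 0.04], [0, 0.066, 0.07], [0, 0.066, 0.1], [0, 0.066, 0.111]], turn=[[0, 0, 0], [0, 0, 0], [0, 0, 0], [0, 0, 0], [0, 0, 0], [0, 0, 0], [0, 0, 0], [0, 0, 0]], jaw=[0.5, 1, 1, 1, 1, 1, 1, 1])

```text
time: 38.7
tool_pos: [0.5099, 0.3428, 0.1062]
tool_rot: [0.734, -0.679, 0.0, 0.003]
wrist_force: [-0.6, 0.3, -0.8]
grip_width: -0.0001
```

>>> drive_tool(dp=[[0, 0, 0], [0, 0, 0]], turn=[[0, 0, 0], [0, 0, 0]], jaw=[1, 1])

```text
time: 38.87
tool_pos: [0.5094, 0.3424, 0.1054]
tool_rot: [0.734, -0.679, 0.0, 0.004]
wrist_force: [0.4, -0.4, 0.8]
grip_width: -0.0002
```

```bash
python3 -c "
from h import *
c,im=snap('wrist','w34')
plan([.5507,.3465,.112],-1.495)
"
```

```text
t 38.92 cur [0.5101 0.3428 0.1067] yaw -1.494 q [ 0.52  0.61  1.57 -0.    0.96  2.01] w -0.0003 F [-1.  -0.3  1.4]
dp [-0.0005, -0.0407, -0.0055] turn [0.004, -0.005, 0.001] rows>= 1
```

View pics/w34.png

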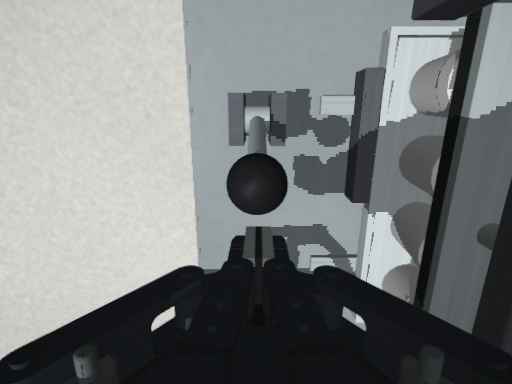

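>>> drive_tool(dp=[[0, -0.01, -0.002], [0, -0.018, -0.004], [0, -0.024, -0.005], [0, -0.03, -0.005], [0, -0.034, -0.005], [0, -0.037, -0.005], [0, -0.039, -0.005], [0, -0.039, -0.005]], turn=[[0, 0, 0], [0, 0, 0], [0, 0, 0], [0, 0, 0], [0, 0, 0], [0, 0, 0], [0, 0, 0], [0, 0, 0]], jaw=[1, 1, 1, 1, 1, 1, 1, 1])

```text
time: 39.58
tool_pos: [0.5494, 0.3458, 0.1114]
tool_rot: [0.734, -0.679, 0.001, 0.003]
wrist_force: [0.1, 1.1, 1.1]
grip_width: -0.0003
```

```bash
cat > lev.py <<'E'
from h import *
import sys
n=sys.argv[1]
c,im=snap('wrist','w'+n);D,dm=snap('side','d'+n)
np.savez('w%s.npz'%n,**c)
plan([.5527,.3467,.112],-1.495)
a=dm[210:360,165:320];cv2.imwrite('pics/d%sc.png'%n,cv2.resize(a,None,fx=4,fy=4,interpolation=cv2.INTER_CUBIC))
ex=np.array([np.cos(.0765),np.sin(.0765)]);b0=np.array([.522,.3443])
for th in (-.3,-.2,-.1,0,.1):
    P=[*(b0+ex*(.0548+.085*np.sin(th))),.05+.085*np.cos(th)];print(th,proj(c,P)[0].round(1),proj(D,P)[0].round(1))
E
python3 lev.py 35
```

```text
t 39.68 cur [0.5492 0.3458 0.1113] yaw -1.494 q [ 0.49  0.66  1.47 -0.    1.02  1.99] w -0.0001 F [-1.1 -0.3  0.9]
dp [-0.0006, -0.0036, -0.0007] turn [0.004, -0.005, 0.001] rows>= 1
-0.3 [258.2 255.1] [216.3 286.5]
-0.2 [258.2 241.4] [212.6 285.4]
-0.1 [258.2 225.8] [208.9 284.4]
0 [258.2 208.4] [205.2 283.7]
0.1 [258.2 189.8] [201.5 283.2]
```

View pics/w35.png

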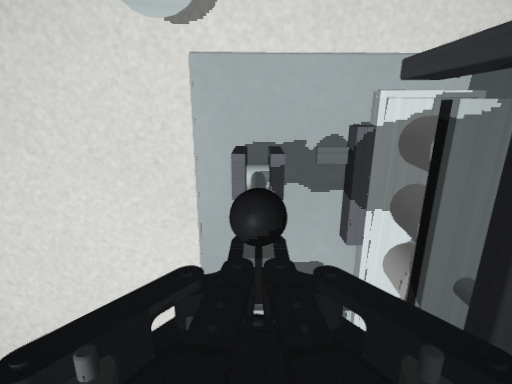

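View pics/d35c.png

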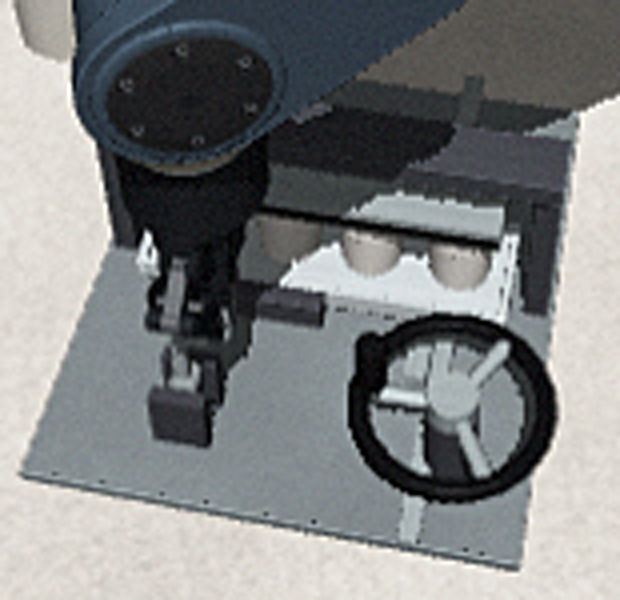

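>>> drive_tool(dp=[[0, -0.002, 0], [0, -0.004, 0], [0, -0.0045, 0], [0, -0.0045, 0]], turn=[[0, 0, 0], [0, 0, 0], [0, 0, 0], [0, 0, 0]], jaw=[1, 1, 1, 1])

```text
time: 40.02
tool_pos: [0.5538, 0.3462, 0.1113]
tool_rot: [0.734, -0.679, 0.001, 0.003]
wrist_force: [-2.0, -0.6, 1.1]
grip_width: 0.0001
```

>>> drive_tool(dp=[[0, 0.015, 0], [0, 0.03, 0], [0, 0.03, -0.03], [0, 0.03, -0.07], [0, 0.03, -0.11], [0, 0.03, -0.14], [0, 0.03, -0.14], [0, 0.03, -0.14]], turn=[[0, 0, 0], [0, 0, 0], [0, 0, 0], [0, 0, 0], [0, 0, 0], [0, 0, 0], [0, 0, 0], [0, 0, 0]], jaw=[1, 1, 1, 1, 1, 1, 0.8, 0.6])

```text
time: 40.68
tool_pos: [0.525, 0.3449, 0.2532]
tool_rot: [0.734, -0.679, 0.001, 0.001]
wrist_force: [1.4, 0.4, -0.7]
grip_width: 0.0232
```

```bash
python3 lev.py 36; python3 -c "
from h import *
snap('scene','s36')"
```

```text
t 40.78 cur [0.524  0.3443 0.2503] yaw -1.494 q [ 0.51  0.48  1.41 -0.    1.26  2.  ] w 0.0342 F [-0.2  0.5 -0.4]
dp [-0.0009, -0.0294, 0.1382] turn [0.005, -0.006, 0.001] rows>= 4
-0.3 [258.4 157.9] [216.3 286.5]
-0.2 [258.4 149.4] [212.6 285.4]
-0.1 [258.4 140.3] [208.9 284.4]
0 [258.4 130.8] [205.2 283.7]
0.1 [258.4 121.1] [201.5 283.2]
```

View pics/w36.png

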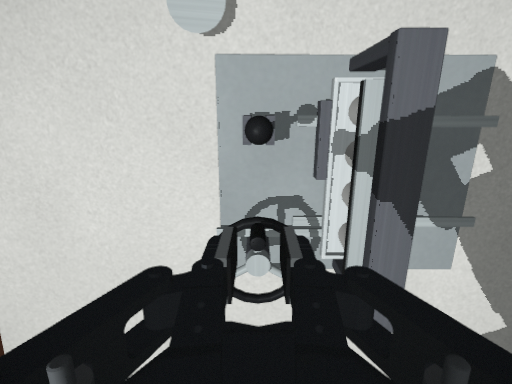

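View pics/d36c.png

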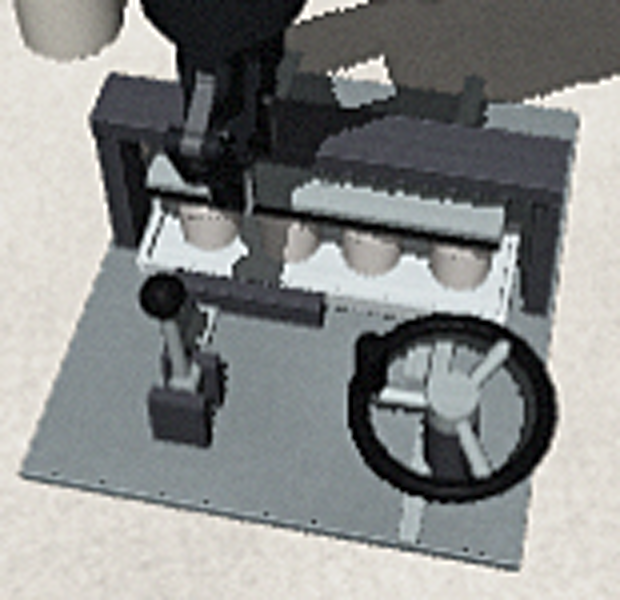

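View pics/s36.png

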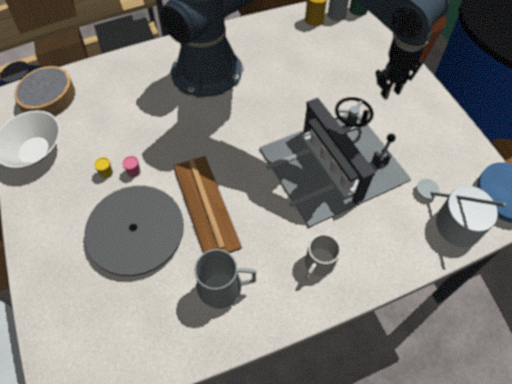

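```bash
python3 -c "
from h import *
a=cv2.imread('pics/s36.png')[95:265,165:415];cv2.imwrite('pics/s36c.png',cv2.resize(a,None,fx=3.2,fy=3.2,interpolation=cv2.INTER_CUBIC))
S=info('scene')
for u in [(192,163),(221,244)]: print(onz(S,u,.02))
"
```

```text
[ 0.37408719 -0.16900461  0.02      ]
[ 0.64932286 -0.17873804  0.02      ]
```

View pics/s36c.png

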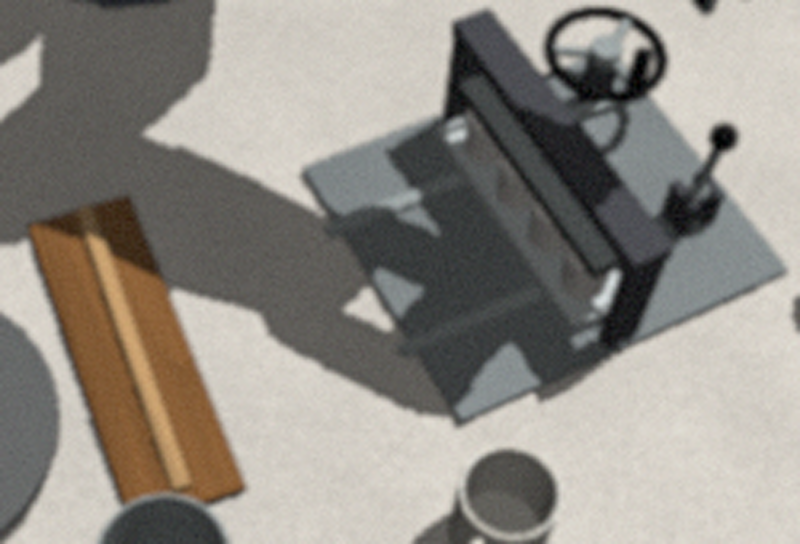

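>>> drive_tool(dp=[[0, 0, 0], [0, 0, 0], [0, 0, 0]], turn=[[0, 0, 0], [0, 0, 0], [0, 0, 0]], jaw=[0.5, 0.5, 0.5])

```text
time: 41.08
tool_pos: [0.5237, 0.3442, 0.249]
tool_rot: [0.734, -0.679, 0.0, 0.005]
wrist_force: [0.6, -0.2, 0.1]
grip_width: 0.0426
```

```bash
python3 -c "
from h import *
print(arm.sign_off())"
```

```text
the job is handed in; nothing more can be done
None
```

I handed the job in at about 41 s with every step carried out, but the wrist force limit may have failed the run. When the carriage hit its stop, the wrist force read about 142 N for a moment, over the 120 N limit, before I backed off.

**What I did:** I laid the stirrer on the board and stood all four white tubs upright in the carriage tray. I then wound the handwheel to the stop, and only after that pushed the lever upright. I left the mug, the jug and the pink and yellow look-alikes alone.

**Last checks:**
- **Stirrer:** lies on the board with its middle at about (0.512, -0.174), within 10 mm of the board's middle.
- **Tubs:** all four stand upright in the tray under the bridge.
- **Carriage:** no gap shows between the tray and the stop bar. Its front edge measured about 38 mm past the press origin, against 39 mm expected at home.
- **Lever:** within about 0.02 rad of upright in both camera views.
- **Robot:** clear of everything at the end.

**What disagreed or went wrong:**
- **Wheel turns:** the handwheel stalled after about 3.8 turns (114 mm of travel) instead of four. The camera view of the closed gap points to a start a few mm in, but my first measurement put the start close to fully out.
- **Lever grip:** my first grip on the lever ball slipped partway, so I pushed the lever upright with closed fingers.

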